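# Turn the sealed packs label up and shut them in the inspection pen

### The arm

A 6-joint arm with a two-finger parallel gripper is mounted at the origin on the work surface. World frame = base frame: x ahead of the robot, y to its left, z up, the work surface at z = 0. Lengths are in mm, angles in rad, forces in N, time in s.
With the tool pointing down it reaches from about 375 to 750 mm from the base axis. Payload 9 kg.
Tool frame: the origin (TCP) lies at the very end of the fingers, on their centre line; the grasp point (between the pads) lies 19 mm behind it; z points along the fingers, y is the line along which they close (so a half turn about z gives the same grasp; the last joint's range is limited). The gripper opens to 85 mm and grips with 20 to 120 N. Pads are 22 mm wide; open, the fingers measure 114 mm over their backs; the gripper's body (76 mm by 85 mm) begins 54 mm behind the grasp point. The pads swing forward as they close: fully open they stand 13 mm farther back than shut.
Start: joints at [-0.218, 0.104, 0.097, 1.564, 0, 1.353], TCP at [600.033, 0.002, 203.631] pointing down, gripper open.
Joint ranges: [-2.99, 2.99], [-0.84, 1.86], [-1.1, 1.16], [-1.84, 2.11], [-1.51, 1.56], [-3.14, 3.14]. Speed limits (rad/s): [2.22, 2.22, 2.57, 3.14, 3.14, 3.14].

### API

Orientations are given as a unit quaternion [x, y, z, w].
In Python, from bench import sensors, optics, manip gives the robot as it stands.
- The arm moves only by the tool servo_tool, never from a script. Its argument "motion" is a list of rows, each an object with "slide": the shift along the tool's x, y, z in m, a list of three; "twist": the turn about the tool's z in rad. A call has 1 to 20 rows; each row shifts and turns the commanded pose from where the row before left it, along the tool's axes as they then stand; what a row does not reach is not made up. A row lasts 1/12 s, in which the tool goes at most 41.7 mm and 7.16 degrees, less where a joint would pass 70% of its speed; a pose out of reach is approached as far as the arm can. A call with a gripper value outside its range is refused whole. "claw" is the finger opening in m, from 0 to 0.0854, set as the call begins (left out, the last holds). The fingers move at their own pace and stop on an object; "grip_force" is the grip in N (left out, the last holds). Time passes only in rows, so rows that do not move let the fingers close. It gives the time, the measured TCP pose, the force, the opening and the grip force at its end, in the units of the state.
- sensors.get_state(): the state, without advancing time (a new reading comes with each control period).
- optics.grab_frame(name): name is "scene" or "side" or "wrist"; returns the picture (420x560x3 uint8, red, green, blue); there is no depth.
- optics.camera_model(name): a dict with "mtx" (3x3 intrinsics, pixels), "R" (3x3) and "t" (3): a world point X has camera coordinates R X + t. Camera axes: x right, y down, z forward; pixel columns grow to the right and rows downward; lengths in mm; the calibration is good to about 2 mm. A picture is of the moment at which its call begins: read the wrist's pose just before it. camera_model takes no time and is no camera call; for the wrist camera it gives the pose at the moment of the call.
- manip.finish_job(): hands the job in; it is judged then, once.
The state is a dict: "clock": time; "qpos": joint angles; "dq": joint speeds; "joint_torque": joint torques, N m; "eef_pos": TCP position; "tool_rot": TCP orientation; "contact_force": force on the tool from outside, world axes, zero at the start; "ft_torque": the same for the moment, N m; "grip_width": finger opening in mm; "grip_force": force on a finger pad.
Only numpy, scipy, OpenCV 4.12 (cv2) and the standard library are available. Lean on these libraries where they do the work, as an engineer would, in place of code of your own. Each camera call takes 0.05 s, during which the arm holds its last target. There are 200 camera calls.

### The job

The sealed packs lie label down. Turn each one over by dropping it across the top edge of the turning ramp so that it lands label up in the catch tray, not by turning it in the gripper, and then set it down (do not drop it) label up and flat in the inspection pen, beside or on top of the others. With all packs in the pen, push the gate shut until its latch snaps in, and leave everything else on the table where it is.

Things in the scene. Friction and masses are not known exactly. Their poses are not given: they have to be found in the camera images.
- ramp_edge (a point): Middle of the turning ramp's top edge: steel wedge rising from the robot's side to a level edge 190 mm long, 130 mm above the table. x points over the edge to the catch tray, y along the edge, z up. Let go level 10 to 30 mm above it, long side square across it, centre 15 to 30 mm past it, a pack's rear strikes the edge and it flips; farther out it does not.
- tray_floor (a point): Middle of the catch tray's steel floor, 3 mm above the table, 125 mm along x from ramp_edge, same axes; fixed to the ramp. The floor runs from the ramp's sheer face (125 mm behind this point) to a stop 30 mm high (129 mm ahead); side lips 12 mm high stand 220 mm apart. Turned packs come to rest about 90 mm past the edge.
- pen_floor (a point): Middle of the floor (6 mm above the table) of the label-inspection pen: open-topped, aluminium walls 48 mm above the table, inside 160 mm along its x by 210 mm along its y; z up. A camera mast 235 mm high stands 50 mm behind its +x wall. Its open front on the -x side is closed by the gate. Fixed to the table.
- gate (a joint): Angle of the pen's gate (rad): 0 shut, grows as its free end swings out to -x of the pen, at most 1.2. Clear panel, 216 long, 8 thick, 8 to 50 mm above the table, hinged at the pen's +y front corner. A light spring opens it to about 0.75. Pushed shut with 4 to 8 N near the free end, its bevelled sprung bolt rides over the strike in the last 0.06 rad and snaps in; it then stays at 0 to 0.02.
- gate_hinge (a point): Point on the gate's upright hinge axis, half-way up the gate (29 mm above the table). -y runs along the gate to its free end, x points to its inner side (into the pen when shut); the outer face is 4 mm to -x.
- gate_end (a point): Free end of the gate, 216 mm from the hinge along its -y, half-way up; same axes as gate_hinge. The bolt sticks out 11 mm beyond it.
- pack0_c (a point): Centre of a sealed flat food pack (rigid, 110 x 54 x 12 mm, 0.13 to 0.25 kg, white plastic). One face is plain white with three shallow ribs (its base); the other is film over orange food with a white label. x along the 110 mm side, y along the 54 mm side, z points out of the plain base: z up = label side down (as at the start), z down = label side up. None if this pack is absent.
- pack1_c (a point): Centre of a sealed flat food pack (rigid, 110 x 54 x 12 mm, 0.13 to 0.25 kg, white plastic). One face is plain white with three shallow ribs (its base); the other is film over orange food with a white label. x along the 110 mm side, y along the 54 mm side, z points out of the plain base: z up = label side down (as at the start), z down = label side up. None if this pack is absent.
- pack2_c (a point): Centre of a sealed flat food pack (rigid, 110 x 54 x 12 mm, 0.13 to 0.25 kg, white plastic). One face is plain white with three shallow ribs (its base); the other is film over orange food with a white label. x along the 110 mm side, y along the 54 mm side, z points out of the plain base: z up = label side down (as at the start), z down = label side up. None if this pack is absent.
- pack3_c (a point): Centre of a sealed flat food pack (rigid, 110 x 54 x 12 mm, 0.13 to 0.25 kg, white plastic). One face is plain white with three shallow ribs (its base); the other is film over orange food with a white label. x along the 110 mm side, y along the 54 mm side, z points out of the plain base: z up = label side down (as at the start), z down = label side up. None if this pack is absent.
- weight: Bystander to leave where it is: a 0.5 kg steel check weight, 38 mm wide, 44 mm high. Origin at its underside.
- label_roll: Bystander to leave where it is: a roll of labels lying flat, 72 mm wide, 35 mm high. Origin at its underside.
- palette: Bystander to leave where it is: a spatula lying flat. Origin at its underside.

How it is judged (in metres and radians):
On the way, in this order (a step that is already met when the one before it is completed fails the run):
1. a pack has been turned: it lies label up in the catch tray, let go (((x of pack0_c in the frame of tray_floor between -0.125 and 0.125 m and y of pack0_c in the frame of tray_floor between -0.11 and 0.11 m and z of pack0_c in the frame of tray_floor below 0.03 m and angle between pack0_c's own z axis and vertical above 2.95 rad and contact force between the fingers and pack0 below 0.5 N) or (x of pack1_c in the frame of tray_floor between -0.125 and 0.125 m and y of pack1_c in the frame of tray_floor between -0.11 and 0.11 m and z of pack1_c in the frame of tray_floor below 0.03 m and angle between pack1_c's own z axis and vertical above 2.95 rad and contact force between the fingers and pack1 below 0.5 N) or (x of pack2_c in the frame of tray_floor between -0.125 and 0.125 m and y of pack2_c in the frame of tray_floor between -0.11 and 0.11 m and z of pack2_c in the frame of tray_floor below 0.03 m and angle between pack2_c's own z axis and vertical above 2.95 rad and contact force between the fingers and pack2 below 0.5 N) or (x of pack3_c in the frame of tray_floor between -0.125 and 0.125 m and y of pack3_c in the frame of tray_floor between -0.11 and 0.11 m and z of pack3_c in the frame of tray_floor below 0.03 m and angle between pack3_c's own z axis and vertical above 2.95 rad and contact force between the fingers and pack3 below 0.5 N))), for 0.2 s.
2. all packs lie flat, label up, in the pen while the gate is still open (x of pack0_c in the frame of pen_floor between -0.06 and 0.06 m and y of pack0_c in the frame of pen_floor between -0.085 and 0.085 m and angle between each of pack0_c, pack1_c, pack2_c, pack3_c's own z axis and vertical above 2.95 rad and z of each of pack0_c, pack1_c, pack2_c, pack3_c in the frame of pen_floor below 0.06 m and x of pack1_c in the frame of pen_floor between -0.06 and 0.06 m and y of pack1_c in the frame of pen_floor between -0.085 and 0.085 m and x of pack2_c in the frame of pen_floor between -0.06 and 0.06 m and y of pack2_c in the frame of pen_floor between -0.085 and 0.085 m and x of pack3_c in the frame of pen_floor between -0.06 and 0.06 m and y of pack3_c in the frame of pen_floor between -0.085 and 0.085 m and value of joint gate above 0.1 rad), for 0.2 s.
At the end, for the whole second after the job is handed in: Every pack present lies at rest in the pen, label up and flat within 11 degrees, its centre within 60 mm (pen x) and 85 mm (pen y) of the middle of the floor and less than 60 mm above it; the gate is latched shut (angle below 0.03 rad) (x of pack0_c in the frame of pen_floor between -0.06 and 0.06 m and y of pack0_c in the frame of pen_floor between -0.085 and 0.085 m and angle between each of pack0_c, pack1_c, pack2_c, pack3_c's own z axis and vertical above 2.95 rad and z of each of pack0_c, pack1_c, pack2_c, pack3_c in the frame of pen_floor below 0.06 m and x of pack1_c in the frame of pen_floor between -0.06 and 0.06 m and y of pack1_c in the frame of pen_floor between -0.085 and 0.085 m and x of pack2_c in the frame of pen_floor between -0.06 and 0.06 m and y of pack2_c in the frame of pen_floor between -0.085 and 0.085 m and x of pack3_c in the frame of pen_floor between -0.06 and 0.06 m and y of pack3_c in the frame of pen_floor between -0.085 and 0.085 m and value of joint gate below 0.03 rad and linear speed of each of pack0, pack1, pack2, pack3 below 0.02 m/s); the robot touches nothing.
It fails at once if a pack is turned on edge (60 degrees or more) in the gripper away from the ramp and its tray ((angle between pack0_c's own z axis and vertical between 1.05 and 2.09 rad and contact force between the fingers and pack0 above 1 N and horizontal distance between pack0_c and tray_floor above 0.25 m) or (angle between pack1_c's own z axis and vertical between 1.05 and 2.09 rad and contact force between the fingers and pack1 above 1 N and horizontal distance between pack1_c and tray_floor above 0.25 m) or (angle between pack2_c's own z axis and vertical between 1.05 and 2.09 rad and contact force between the fingers and pack2 above 1 N and horizontal distance between pack2_c and tray_floor above 0.25 m) or (angle between pack3_c's own z axis and vertical between 1.05 and 2.09 rad and contact force between the fingers and pack3 above 1 N and horizontal distance between pack3_c and tray_floor above 0.25 m)).
It fails at once if a pack is dropped into the pen from well above its walls ((x of pack0_c in the frame of pen_floor between -0.08 and 0.08 m and y of pack0_c in the frame of pen_floor between -0.105 and 0.105 m and z of pack0_c in the frame of pen_floor above 0.07 m and linear speed of pack0 above 0.7 m/s and contact force between the fingers and pack0 below 0.3 N) or (x of pack1_c in the frame of pen_floor between -0.08 and 0.08 m and y of pack1_c in the frame of pen_floor between -0.105 and 0.105 m and z of pack1_c in the frame of pen_floor above 0.07 m and linear speed of pack1 above 0.7 m/s and contact force between the fingers and pack1 below 0.3 N) or (x of pack2_c in the frame of pen_floor between -0.08 and 0.08 m and y of pack2_c in the frame of pen_floor between -0.105 and 0.105 m and z of pack2_c in the frame of pen_floor above 0.07 m and linear speed of pack2 above 0.7 m/s and contact force between the fingers and pack2 below 0.3 N) or (x of pack3_c in the frame of pen_floor between -0.08 and 0.08 m and y of pack3_c in the frame of pen_floor between -0.105 and 0.105 m and z of pack3_c in the frame of pen_floor above 0.07 m and linear speed of pack3 above 0.7 m/s and contact force between the fingers and pack3 below 0.3 N)).
It fails at once if a bystander is pushed more than 50 mm from its place (distance of any of weight, label_roll, palette from where it was at the start of the episode above 0.05 m).
Of pack0, pack1, pack2, pack3 only 3 to 4 are there at a start; the rules pass over those that are not, and their reading is None.
At some moment in a run one of pack0, pack1, pack2, pack3 may be knocked a few centimetres aside while the robot is not near it.
It also fails if it takes over 210 s, if anything falls off the work surface, if the arm or the gripper's body presses on something with over 40 N, if the wrist force passes 120 N, or if a joint passes its speed limit or range.

## Working session

There is one attempt and no reset: what is moved stays moved. The work goes in short steps, Python scripts to look and compute and a tool call to move; the robot and the scene stay as the last step left them, time stands still between calls to the robot, and variables do not carry over. Pictures are saved under pics/ and viewed, at most 14 in all, crops included, and the job is handed in when it is done.

Besides the shell and the picture viewer there is one more tool, called after "Request:" in YAML: its name, and indented under it one key for each argument. servo_tool: Moves the arm, as the interface text tells. Its arguments: {"type":"object","properties":{"motion":{"type":"array"},"claw":{"type":"number"},"grip_force":{"type":"number"}},"required":["motion"]}

```bash
ls; mkdir -p pics; cat > h.py <<'E'
import numpy as np, cv2
from bench import sensors, optics, manip
from scipy.spatial.transform import Rotation as Ro
def snap(n,f):
    m=optics.camera_model(n); im=optics.grab_frame(n); cv2.imwrite('pics/'+f,im[:,:,::-1]); np.savez('pics/'+f+'.npz',im=im,**{k:np.array(m[k],float) for k in('mtx','R','t')}); return im,m
def load(f): d=np.load('pics/'+f+'.npz'); return d['im'],d
def ray(m,u,v,z):
    R=np.array(m['R']);t=np.array(m['t']);d=R.T@np.linalg.solve(np.array(m['mtx']),[u,v,1]);c=-R.T@t
    return c+d*(z-c[2])/d[2]
def proj(m,X):
    p=np.array(m['mtx'])@(np.array(m['R'])@np.array(X,float)+np.array(m['t'])); return p[:2]/p[2]
def st():
    s=sensors.get_state(); print(round(s['clock'],2),np.round(s['eef_pos'],1),np.round(s['tool_rot'],3),np.round(s['contact_force'],1),s['grip_width'],s['grip_force']); return s
E
python3 - <<'E'
from h import *
st()
for n in('scene','side','wrist'):
    im,m=snap(n,n+'0.png'); print(n,np.round(-np.array(m['R']).T@np.array(m['t'])),np.round(m['mtx'],0).tolist(),np.round(np.array(m['R'])[2],2))
E
```

```text
pics
0.0 [5.996e+02 1.000e-01 2.028e+02] [ 0.707  0.707 -0.    -0.001] [ 0.  -0.   0.9] 85.56761781664909 0.0
scene [1257. 1083. 1124.] [[473.0, 0.0, 282.0], [0.0, 473.0, 205.0], [0.0, 0.0, 1.0]] [-0.4  -0.68 -0.61]
side [ 302. 1122. 1062.] [[537.0, 0.0, 276.0], [0.0, 537.0, 213.0], [0.0, 0.0, 1.0]] [ 0.18 -0.77 -0.62]
wrist [600.  76. 373.] [[331.0, 0.0, 279.0], [0.0, 331.0, 210.0], [0.0, 0.0, 1.0]] [-0.   -0.3  -0.96]
```

View pics/scene0.png

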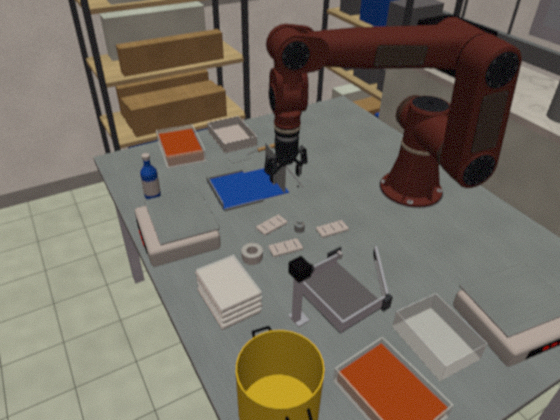

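View pics/side0.png

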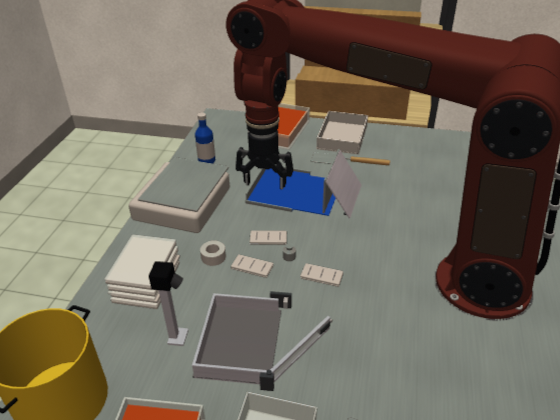

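View pics/wrist0.png

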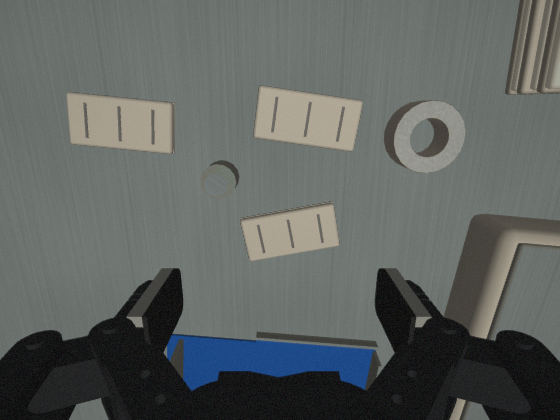

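The scene shows three packs: wrist view at about (120,122), (308,118) and (290,232). The check weight is at (219,181) and the label roll at (427,137). The blue tray with the ramp lies at -y, and the pen with its open gate at +y. I'll measure the packs next and get rough positions for the ramp and pen.

```bash
cat >> h.py <<'E'
def packs(im,m,z=12,lo=130,amin=1500,show=True):
    g=im.astype(int); mask=((g[:,:,0]>lo)&(g[:,:,0]-g[:,:,2]>12)).astype(np.uint8)
    mask=cv2.morphologyEx(mask,cv2.MORPH_CLOSE,np.ones((7,7)))
    out=[]
    for c in cv2.findContours(mask,cv2.RETR_EXTERNAL,cv2.CHAIN_APPROX_NONE)[0]:
        if cv2.contourArea(c)<amin: continue
        P=np.array([ray(m,u,v,z)[:2] for u,v in c[:,0]],np.float32)
        (x,y),(w,h),a=cv2.minAreaRect(P)
        if w<h: w,h,a=h,w,a+90
        a=(a+90)%180-90
        out.append((x,y,w,h,a)); 
        if show: print('pack',np.round((x,y,w,h,a),1),'px',c[:,0].mean(0).round())
    return out
E
python3 - <<'E'
from h import *
im,m=load('wrist0.png'); packs(im,m)
for u,v in((219,181),(427,137)): print(np.round(ray(m,u,v,40),0))
im,m=load('side0.png')
print('gate end',ray(m,325,322,50).round(),'hinge',ray(m,268,375,50).round(),'strike',ray(m,285,293,50).round())
for u,v in((280,300),(212,298),(200,370),(268,372)): print('pen',ray(m,u,v,48).round())
for p in((346,155,130),(358,195,130),(336,212,3),(250,188,3),(262,168,3)): print('ramp',ray(m,*p).round())
a=cv2.resize(im[140:222,235:375],None,fx=4,fy=4,interpolation=3); b=cv2.resize(im[285:400,185:335],None,fx=2.2,fy=2.2,interpolation=3)
c=np.zeros((600,800,3),np.uint8); c[:a.shape[0],:a.shape[1]]=a; c[600-b.shape[0]:,:b.shape[1]]=b
s,ms=load('scene0.png'); d=cv2.resize(s[140:215,200:315],None,fx=3.5,fy=3.5,interpolation=3); c[600-d.shape[0]:,800-d.shape[1]:]=d
cv2.imwrite('pics/z0.png',c[:,:,::-1])
E
```

```text
pack [ 873.  -129.4  155.5   60.2   64.2] px [509. 273.]
pack [612.9 -63.1 108.2  55.1  10.8] px [290. 230.]
pack [433.1  59.1 110.1  52.3  -5.6] px [121. 123.]
pack [629.8  63.7 108.1  52.4  -8. ] px [307. 118.]
pack [850.7 131.4  83.8  27.3 -89.9] px [533.  47.]
[539.   3.  40.]
[746.  48.  40.]
gate end [393. 262.  50.] hinge [493. 437.  50.] strike [508. 188.  50.]
pen [515. 213.  48.]
pen [687. 241.  48.]
pen [646. 454.  48.]
pen [496. 428.  48.]
ramp [ 423. -374.  130.]
ramp [ 363. -162.  130.]
ramp [ 430. -232.    3.]
ramp [ 734. -306.    3.]
ramp [ 723. -434.    3.]
```

View pics/z0.png

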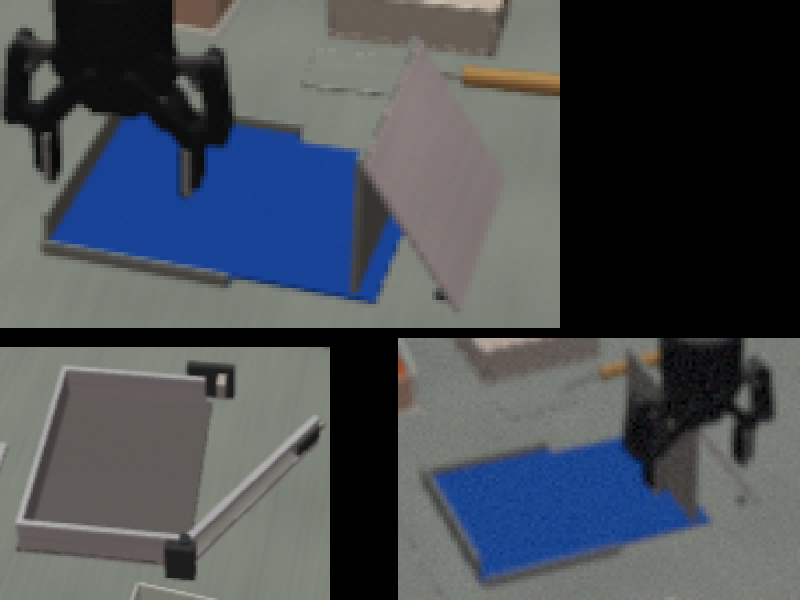

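The crop shows the ramp's top edge running from side pixels (325.8,181.3) to (340,150.5), the blue tray to the left of it, and the pen with its hinge block and strike. I'll move the arm so the wrist camera sees the ramp and tray from above.

```bash
python3 - <<'E'
from h import *
im,m=load('side0.png')
a=ray(m,325.8,181.3,130);b=ray(m,340,150.5,130); print(a.round(),b.round(),np.linalg.norm(a-b))
t=a-b; print('edge dir deg',np.degrees(np.arctan2(t[1],t[0])), 'mid',(a+b)/2)
R=Ro.from_quat([.707,.707,0,0]).as_matrix(); w,mw=load('wrist0.png')
print('wristcam fwd',np.array(mw['R'])[2], 'offset in tool', R.T@(-mw['R'].T@mw['t']-[600,0,203.6]))
E
```

```text
[ 465. -213.  130.] [ 446. -398.  130.] 185.39580436710148
edge dir deg 83.97984719506975 mid [ 455.57721372 -305.42970796  130.        ]
wristcam fwd [-6.03998908e-04 -2.95019335e-01 -9.55491092e-01] offset in tool [ 7.55369417e+01 -2.03865585e-02 -1.69787215e+02]
```

Request:
servo_tool:
  motion:
    - {"slide":[-0.03,-0.02,-0.02]}
    - {"slide":[-0.03,-0.02,-0.02]}
    - {"slide":[-0.03,-0.02,-0.02]}
    - {"slide":[-0.03,0,-0.02]}
    - {"slide":[0,0,0]}
    - {"slide":[0,0,0]}

```text
schema error: expected keys slide, twist
```

```bash
python3 - <<'E'
from h import *
st(); snap('wrist','wrist1.png')
E
```

```text
0.15 [5.997e+02 1.000e-01 2.030e+02] [ 0.707  0.707 -0.    -0.   ] [ 0.5  0.1 -0.3] 85.26018461402427 0.0
```

View pics/wrist1.png

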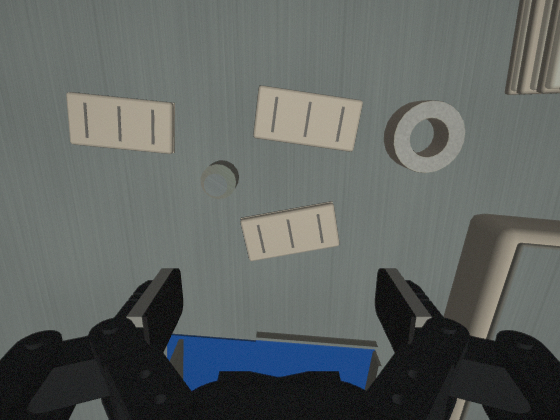

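Request:
servo_tool:
  motion:
    - {"slide":[-0.03,-0.012,-0.005],"twist":0}
    - {"slide":[-0.03,-0.012,-0.005],"twist":0}
    - {"slide":[-0.03,-0.012,-0.005],"twist":0}
    - {"slide":[-0.03,-0.012,-0.005],"twist":0}
    - {"slide":[-0.03,-0.012,-0.005],"twist":0}
    - {"slide":[-0.03,-0.012,-0.005],"twist":0}
    - {"slide":[-0.03,-0.012,-0.005],"twist":0}
    - {"slide":[-0.03,-0.012,-0.005],"twist":0}
    - {"slide":[-0.03,-0.012,-0.005],"twist":0}
    - {"slide":[-0.03,-0.012,-0.005],"twist":0}

```text
clock: 1.03
eef_pos: [479.1, -301.3, 253.8]
tool_rot: [0.707, 0.707, 0.0, -0.0]
contact_force: [0.7, -0.5, 0.6]
grip_width: 85.3
grip_force: 0.0
```

Request:
servo_tool:
  motion:
    - {"slide":[0,0,0],"twist":-0.12}
    - {"slide":[0,0,0],"twist":-0.12}
    - {"slide":[0,0,0],"twist":-0.12}
    - {"slide":[0,0,0],"twist":-0.12}
    - {"slide":[0,0,0],"twist":-0.12}
    - {"slide":[0,0,0],"twist":-0.12}
    - {"slide":[0,0,0],"twist":-0.12}
    - {"slide":[0,0,0],"twist":-0.12}
    - {"slide":[0,0,0],"twist":-0.12}
    - {"slide":[0,0,0],"twist":-0.12}
    - {"slide":[0,0,0],"twist":-0.12}
    - {"slide":[0,0,0],"twist":-0.12}
    - {"slide":[0,0,0],"twist":0}
    - {"slide":[0,0,0],"twist":0}

```text
clock: 2.2
eef_pos: [480.0, -299.9, 253.5]
tool_rot: [0.067, 0.998, 0.0, -0.0]
contact_force: [0.8, 0.5, -0.4]
grip_width: 85.4
grip_force: 0.0
```

```bash
cat >> h.py <<'E'
def pose():
    s=sensors.get_state(); R=Ro.from_quat(s['tool_rot']).as_matrix(); return np.array(s['eef_pos']),R,np.degrees(np.arctan2(R[0,0],R[1,0]))
def go(x,y,z,a):
    "slide/twist from here to TCP x,y,z with tool x = -(cos a, sin a)"
    p,R,phi=pose(); d=np.array([x,y,z])-p
    tw=(-90-a-phi+180)%360-180
    print('slide mm',(R.T@d).round(1),'twist rad',round(np.radians(tw),3),'phi',round(phi,1),'tcp',p.round(1))
E
python3 - <<'E'
from h import *
s=st(); print(np.round(s['qpos'],2)); snap('wrist','wrist2.png')
E
```

```text
2.2 [ 480.  -299.9  253.5] [ 0.067  0.998  0.    -0.   ] [ 0.8  0.5 -0.4] 85.42757778490765 0.0
[-0.79  0.02  0.1   1.65  0.   -0.66]
```

View pics/wrist2.png

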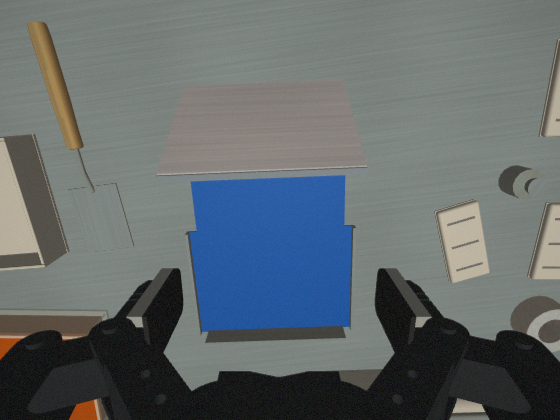

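The wrist view shows the ramp's top edge from (158,174) to (366,166). The tray stop's base runs from (201,330) to (352,326).

```bash
python3 - <<'E'
from h import *
im,m=load('wrist2.png')
a=ray(m,158,174.5,130);b=ray(m,366,166.5,130); d=b-a; e=(a+b)/2; yaw=np.degrees(np.arctan2(d[1],d[0]))-90
print(e.round(1),np.linalg.norm(d).round(1),'yaw',round(yaw,2))
l=ray(m,201,331,3);r=ray(m,352,327,3); d2=r-l; print('stop mid',((l+r)/2).round(1),np.degrees(np.arctan2(d2[1],d2[0]))-90)
for q,z in(((188,232),15),((355,226),15)): print(ray(m,*q,z).round(1))
y=np.radians(-6); ux=np.array([np.cos(y),np.sin(y)])
print('drop',e[:2]+22*ux,'rest',e[:2]+90*ux)
packs(im,m)
go(612.9,-63.1,90,10.8)
E
```

```text
[ 457.2 -312.   130. ] 186.6 yaw -5.5
stop mid [ 719.6 -335.5    3. ] -5.956961910074526
[ 545.5 -429.2   15. ]
[ 566.7 -210.3   15. ]
drop [ 479.12087627 -314.29038491] rest [ 546.74836516 -321.39832041]
pack [628.6  39.3 117.3  41.8   6.4] px [548. 245.]
pack [611.3 -67.9 112.8  55.9  10.7] px [463. 241.]
pack [ 491.5 -637.5  184.8   58.6  -21.7] px [ 16. 221.]
pack [ 429.5 -316.7  248.6   93.4   84.7] px [276. 136.]
pack [ 3.494e+02 -5.474e+02  1.408e+02  1.560e+01 -3.000e-01] px [52. 85.]
slide mm [-99.8 252.5 163.5] twist rad -0.324 phi -82.3 tcp [ 480.  -299.9  253.5]
```

```bash
python3 - <<'E'
from h import *
im,m=load('side0.png')
a=ray(m,247,199.5,3);b=ray(m,264.5,169.5,3); print('side stop base',a.round(),b.round(),((a+b)/2).round(1),np.linalg.norm(a-b))
packs(im,m,amin=250,lo=120)
im,m=load('scene0.png'); a=ray(m,211,180,3);b=ray(m,224,207.7,3);print('scene stop',((a+b)/2).round(1),np.linalg.norm(a-b)); packs(im,m,amin=200,lo=120)
im,m=load('wrist2.png'); l=ray(m,201,331,3);r=ray(m,352,327,3); print(np.linalg.norm(l-r),l,r)
for z in (0,): print(ray(m,276,170,130), -m['R'].T@m['t'])
E
```

```text
side stop base [ 727. -241.    3.] [ 712. -426.    3.] [ 719.6 -333.5    3. ] 185.76223803087524
pack [710.8 543.2 179.6  48.   12. ] px [160. 411.]
pack [432.4  62.7 110.3  61.3  -5.2] px [322. 274.]
pack [630.4  67.3 111.4  60.2  -8.2] px [252. 265.]
pack [761.1  22.9  71.5  71.4  38.8] px [212. 249.]
pack [927.7 140.8 264.9 177.6 -88.3] px [143. 270.]
pack [611.5 -52.  110.   81.8  10.7] px [269. 237.]
pack [ 1.1880e+03 -5.0000e-01  1.1318e+03  7.0560e+02  8.8800e+01] px [ 90. 252.]
pack [  373.9 -1060.6   911.8   816.3   -83.6] px [357. 107.]
pack [ -303.6 -2244.    788.1   602.5    84.9] px [509.  18.]
pack [  474.9 -2166.9   898.5   524.2     9.1] px [377.  11.]
pack [ 1649.9 -1535.5  2268.9  1478.9   -55.2] px [113.  68.]
scene stop [ 705.  -340.1    3. ] 195.73105880436685
pack [364.7 876.5 200.1  39.1   0. ] px [536. 406.]
pack [671.4 662.1 251.3 189.3 -85.6] px [389. 391.]
pack [486.2 627.1 131.7  82.6 -83.9] px [434. 355.]
pack [882.2 459.8 254.3 241.8  23.3] px [280. 375.]
pack [233.5 667.9 289.7 189.5 -51.1] px [513. 327.]
pack [884.4 145.1 252.  163.8 -88.6] px [228. 291.]
pack [629.2  65.1 111.5  57.6  -8. ] px [285. 247.]
pack [432.6  61.2 113.6  60.8  -4.2] px [331. 228.]
pack [612.9 -63.6 114.9  59.7   9.5] px [271. 224.]
pack [ 975.5 -199.1  354.7  202.9  -55. ] px [169. 235.]
pack [1304.4  -58.5 1137.   453.2   89.8] px [ 90. 320.]
pack [-326.1 -912.5  570.7  402.1   58.4] px [345.  89.]
pack [-1251.4  -349.4   957.2   235.6    35.1] px [538.  99.]
pack [-2292.3 -1411.5  1353.3   634.7    42.7] px [514.  21.]
pack [ -587.8 -1600.9  2163.3   916.7    63.2] px [290.  39.]
pack [  862.5 -1976.4  2768.3  1967.5    65.9] px [121.  83.]
226.12533990248596 [ 707.84113055 -447.96763104    3.        ] [ 731.30873318 -223.06333812    3.        ]
[ 458.50941082 -299.18654753  130.        ] [ 405.30114693 -289.83330036  423.95472253]
```

Request:
servo_tool:
  motion:
    - {"slide":[-0.0125,0.0314,0.01],"twist":0}
    - {"slide":[-0.0125,0.0314,0.01],"twist":0}
    - {"slide":[-0.0125,0.0314,0.01],"twist":0}
    - {"slide":[-0.0125,0.0314,0.01],"twist":0}
    - {"slide":[-0.0125,0.0314,0.01],"twist":0}
    - {"slide":[-0.0125,0.0314,0.01],"twist":0}
    - {"slide":[-0.0125,0.0314,0.01],"twist":0}
    - {"slide":[-0.0125,0.0314,0.01],"twist":0}
    - {"slide":[0,0,0.03],"twist":-0.106}
    - {"slide":[0,0,0.03],"twist":-0.106}
    - {"slide":[0,0,0.03],"twist":-0.106}
    - {"slide":[0,0,0.02],"twist":0}
    - {"slide":[0,0,0],"twist":0}
    - {"slide":[0,0,0],"twist":0}

```text
clock: 3.42
eef_pos: [611.1, -63.7, 63.0]
tool_rot: [-0.092, 0.996, 0.0, -0.001]
contact_force: [-0.1, 0.4, 0.8]
grip_width: 85.4
grip_force: 0.0
```

```bash
python3 - <<'E'
from h import *
go(612.5,-64,3,10.5)
im,m=snap('wrist','wrist3.png'); packs(im,m,amin=3000)
E
```

```text
slide mm [-1.5 -0.6 60. ] twist rad 0.001 phi -100.6 tcp [611.1 -63.7  63. ]
pack [619.1  62.   89.3  57.   -8.1] px [451. 249.]
pack [612.3 -65.5 108.7  52.3  10.8] px [276. 213.]
pack [467.5  53.4  57.6  41.9  85.6] px [513.  32.]
```

Request:
servo_tool:
  motion:
    - {"slide":[-0.001,-0.001,0.02],"twist":0}
    - {"slide":[0,0,0.02],"twist":0}
    - {"slide":[0,0,0.012],"twist":0}
    - {"slide":[0,0,0.008],"twist":0}
    - {"slide":[0,0,0],"twist":0}
    - {"slide":[0,0,0],"twist":0}

```text
clock: 3.97
eef_pos: [613.6, -65.0, 4.6]
tool_rot: [-0.093, 0.996, -0.0, 0.0]
contact_force: [0.6, 1.0, 0.0]
grip_width: 85.5
grip_force: 0.0
```

Request:
servo_tool:
  motion:
    - {"slide":[0,0,0],"twist":0}
    - {"slide":[0,0,0],"twist":0}
    - {"slide":[0,0,0],"twist":0}
    - {"slide":[0,0,0],"twist":0}
    - {"slide":[0,0,0],"twist":0}
    - {"slide":[0,0,0],"twist":0}
    - {"slide":[0,0,0],"twist":0}
    - {"slide":[0,0,0],"twist":0}
  claw: 0.04
  grip_force: 40

```text
clock: 4.63
eef_pos: [613.1, -64.8, 3.6]
tool_rot: [-0.093, 0.996, -0.0, 0.0]
contact_force: [0.6, -0.0, 1.0]
grip_width: 40.2
grip_force: 0.0
```

```bash
python3 - <<'E'
from h import *
snap('wrist','wrist4.png')
E
```

```text
(no output)
```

View pics/wrist4.png

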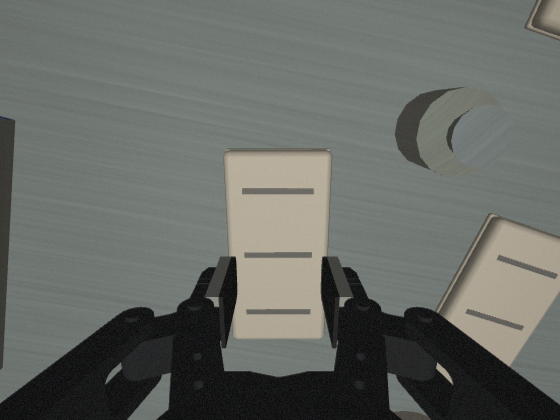

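The pads closed to 40 mm above the pack without touching it: the pack is at columns 228-330 and the pad faces are at 236 and 322. I'll open, go lower, and close in stages while watching the force.

Request:
servo_tool:
  motion:
    - {"slide":[0,0,0],"twist":0}
    - {"slide":[0,0,0],"twist":0}
    - {"slide":[0,0,0],"twist":0}
    - {"slide":[0,0,0],"twist":0}
    - {"slide":[0,0,0],"twist":0}
    - {"slide":[0,0,0],"twist":0}
  claw: 0.08

```text
clock: 5.18
eef_pos: [613.1, -64.8, 3.6]
tool_rot: [-0.093, 0.996, -0.0, 0.0]
contact_force: [-0.2, 0.3, 0.9]
grip_width: 80.1
grip_force: 0.0
```

Request:
servo_tool:
  motion:
    - {"slide":[0,0,0.004],"twist":0}
    - {"slide":[0,0,0.004],"twist":0}
    - {"slide":[0,0,0],"twist":0}
    - {"slide":[0,0,0],"twist":0}
    - {"slide":[0,0,0],"twist":0}
    - {"slide":[0,0,0],"twist":0}
  claw: 0.062

```text
clock: 5.68
eef_pos: [613.2, -64.8, -4.3]
tool_rot: [-0.093, 0.996, -0.0, 0.0]
contact_force: [-0.6, -0.8, 0.3]
grip_width: 62.1
grip_force: 0.0
```

Request:
servo_tool:
  motion:
    - {"slide":[0,0,0],"twist":0}
    - {"slide":[0,0,0],"twist":0}
    - {"slide":[0,0,0],"twist":0}
    - {"slide":[0,0,0],"twist":0}
    - {"slide":[0,0,0],"twist":0}
  claw: 0.045

```text
clock: 6.1
eef_pos: [613.2, -64.8, -4.3]
tool_rot: [-0.093, 0.996, -0.0, 0.0]
contact_force: [-1.2, -0.5, 0.2]
grip_width: 45.1
grip_force: 0.0
```

```bash
python3 - <<'E'
from h import *
w,_=snap('wrist','w5.png'); s,_=snap('side','s5.png'); q,_=snap('scene','c5.png')
c=np.zeros((600,800,3),np.uint8); c[:300,:400]=cv2.resize(w,(400,300)); a=cv2.resize(s[190:265,210:310],(400,300),interpolation=3); c[300:,:400]=a
a=cv2.resize(q[170:245,220:320],(400,300),interpolation=3); c[300:,400:]=a
cv2.imwrite('pics/z5.png',c[:,:,::-1])
E
```

```text
(no output)
```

View pics/z5.png

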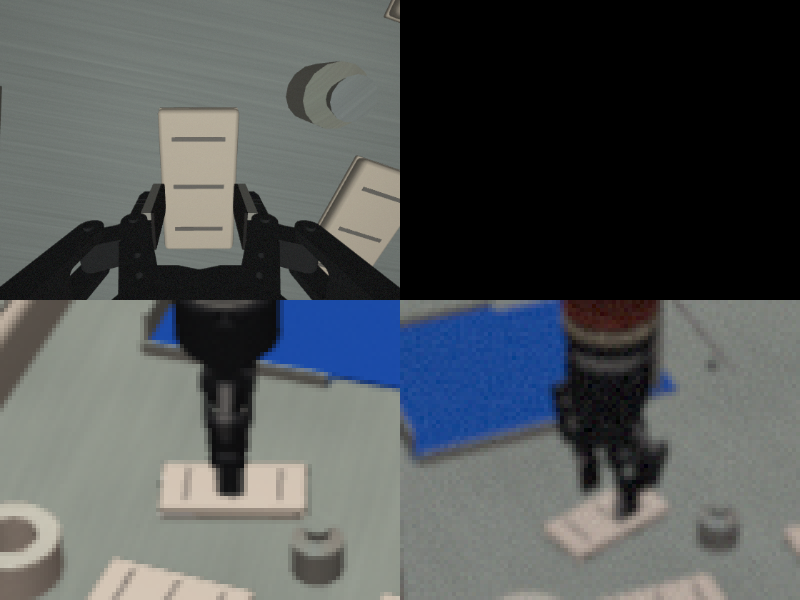

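```bash
python3 - <<'E'
from h import *
im,m=load('s5.png')
for z in (0,6,12,16,20,25): print(z,ray(m,267.5,238.5,z).round(1), ray(m,267.5,242.5,z).round(1))
s=st();print(np.round(s['qpos'],3), np.round(s['joint_torque'],1))
E
```

```text
0 [615.7 -66.2   0. ] [611.5 -48.4   0. ]
6 [613.9 -59.5   6. ] [609.7 -41.8   6. ]
12 [612.2 -52.7  12. ] [608.  -35.1  12. ]
16 [611.  -48.3  16. ] [606.8 -30.7  16. ]
20 [609.8 -43.8  20. ] [605.6 -26.3  20. ]
25 [608.3 -38.2  25. ] [604.2 -20.8  25. ]
6.25 [613.1 -64.8  -4.4] [-0.093  0.996 -0.     0.   ] [-0.  -0.7 -0.2] 44.88736832168092 0.0
[-0.317  0.221 -0.155  1.195  0.    -0.504] [ -0.  -59.6  48.4   0.   -0.   -0. ]
```

Request:
servo_tool:
  motion:
    - {"slide":[0,0,0],"twist":0}
    - {"slide":[0,0,0],"twist":0}
    - {"slide":[0,0,0],"twist":0}
    - {"slide":[0,0,0],"twist":0}
  claw: 0.066

```text
clock: 6.58
eef_pos: [613.1, -64.8, -4.4]
tool_rot: [-0.093, 0.996, -0.0, 0.0]
contact_force: [-0.0, -0.7, -0.3]
grip_width: 65.8
grip_force: 0.0
```

Request:
servo_tool:
  motion:
    - {"slide":[0,0,0.002],"twist":0}
    - {"slide":[0,0,0.002],"twist":0}
    - {"slide":[0,0,0.001],"twist":0}
    - {"slide":[0,0,0],"twist":0}
    - {"slide":[0,0,0],"twist":0}

```text
clock: 7.0
eef_pos: [613.0, -64.7, -9.6]
tool_rot: [-0.093, 0.996, 0.0, -0.0]
contact_force: [0.6, -0.2, -1.1]
grip_width: 66.2
grip_force: 0.0
```

Request:
servo_tool:
  motion:
    - {"slide":[0,0,0],"twist":0}
    - {"slide":[0,0,0],"twist":0}
    - {"slide":[0,0,0],"twist":0}
    - {"slide":[0,0,0],"twist":0}
    - {"slide":[0,0,0],"twist":0}
  claw: 0.048

```text
clock: 7.42
eef_pos: [613.2, -64.8, -9.3]
tool_rot: [-0.093, 0.996, -0.0, 0.0]
contact_force: [0.2, -0.4, 0.2]
grip_width: 48.5
grip_force: 0.0
```

Request:
servo_tool:
  motion:
    - {"slide":[0,0,0],"twist":0}
    - {"slide":[0,0,0],"twist":0}
    - {"slide":[0,0,0],"twist":0}
    - {"slide":[0,0,0],"twist":0}
  claw: 0.066

```text
clock: 7.75
eef_pos: [613.2, -64.8, -9.3]
tool_rot: [-0.093, 0.996, -0.0, 0.0]
contact_force: [0.1, -1.1, -0.1]
grip_width: 65.7
grip_force: 0.0
```

Request:
servo_tool:
  motion:
    - {"slide":[0,0,0.002],"twist":0}
    - {"slide":[0,0,0.002],"twist":0}
    - {"slide":[0,0,0.001],"twist":0}
    - {"slide":[0,0,0],"twist":0}
    - {"slide":[0,0,0],"twist":0}

```text
clock: 8.17
eef_pos: [613.0, -64.8, -14.5]
tool_rot: [-0.093, 0.996, 0.0, -0.0]
contact_force: [-1.0, -0.8, -0.7]
grip_width: 66.1
grip_force: 0.0
```

Request:
servo_tool:
  motion:
    - {"slide":[0,0,0],"twist":0}
    - {"slide":[0,0,0],"twist":0}
    - {"slide":[0,0,0],"twist":0}
    - {"slide":[0,0,0],"twist":0}
    - {"slide":[0,0,0],"twist":0}
  claw: 0.048

```text
clock: 8.58
eef_pos: [613.1, -64.8, -14.3]
tool_rot: [-0.093, 0.996, -0.0, 0.0]
contact_force: [0.8, -0.2, -0.2]
grip_width: 48.2
grip_force: 0.0
```

```bash
python3 - <<'E'
from h import *
w,_=snap('wrist','w6.png'); s,_=snap('side','s6.png')
c=np.zeros((600,800,3),np.uint8); c[:300,:400]=cv2.resize(w,(400,300)); a=cv2.resize(s[190:265,210:310],(400,300),interpolation=3); c[300:,:400]=a
a=cv2.resize(w[220:370,180:380],(400,300),interpolation=3); c[300:,400:]=a
cv2.imwrite('pics/z6.png',c[:,:,::-1])
E
```

```text
(no output)
```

View pics/z6.png

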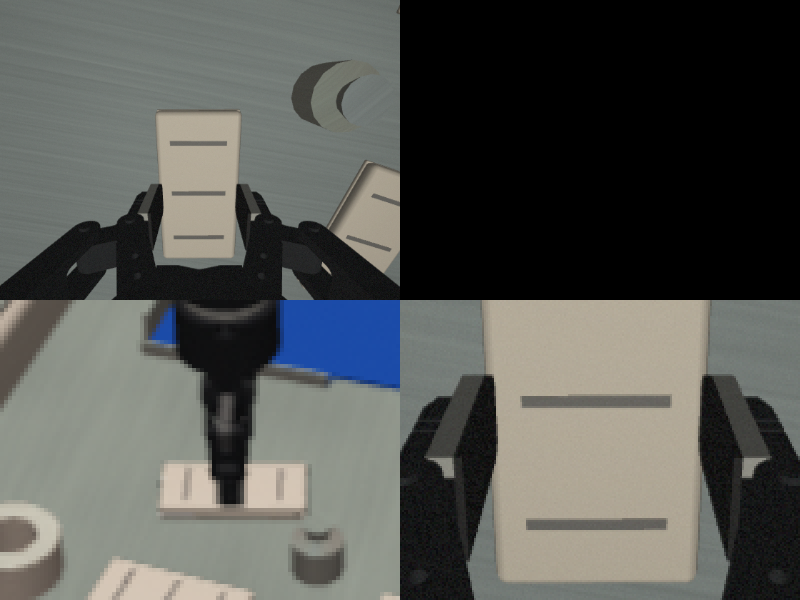

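Request:
servo_tool:
  motion:
    - {"slide":[0,0,0],"twist":0}
    - {"slide":[0,0,0],"twist":0}
    - {"slide":[0,0,0],"twist":0}
    - {"slide":[0,0,0],"twist":0}
  claw: 0.066

```text
clock: 9.02
eef_pos: [613.1, -64.8, -14.4]
tool_rot: [-0.093, 0.996, -0.0, 0.0]
contact_force: [0.7, -0.2, 0.2]
grip_width: 66.1
grip_force: 0.0
```

Request:
servo_tool:
  motion:
    - {"slide":[0,0,0.002],"twist":0}
    - {"slide":[0,0,0.002],"twist":0}
    - {"slide":[0,0,0.001],"twist":0}
    - {"slide":[0,0,0],"twist":0}
    - {"slide":[0,0,0],"twist":0}

```text
clock: 9.43
eef_pos: [613.0, -64.7, -19.6]
tool_rot: [-0.093, 0.996, 0.0, -0.0]
contact_force: [0.1, 0.1, 0.0]
grip_width: 66.0
grip_force: 0.0
```

Request:
servo_tool:
  motion:
    - {"slide":[0,0,0],"twist":0}
    - {"slide":[0,0,0],"twist":0}
    - {"slide":[0,0,0],"twist":0}
    - {"slide":[0,0,0],"twist":0}
    - {"slide":[0,0,0],"twist":0}
  claw: 0.048

```text
clock: 9.85
eef_pos: [614.0, -65.0, -18.3]
tool_rot: [-0.093, 0.996, -0.0, 0.001]
contact_force: [-0.5, 0.2, 5.8]
grip_width: 47.9
grip_force: 2.9
```

Contact came with TCP z at about -18, so the fingertips sit about 30 mm behind the reported TCP at this opening. I'll open and go to TCP z of about -27.

Request:
servo_tool:
  motion:
    - {"slide":[0,0,-0.001],"twist":0}
    - {"slide":[0,0,0],"twist":0}
    - {"slide":[0,0,0],"twist":0}
    - {"slide":[0,0,0],"twist":0}
  claw: 0.068

```text
clock: 10.18
eef_pos: [612.9, -64.7, -18.6]
tool_rot: [-0.093, 0.996, 0.0, -0.0]
contact_force: [-0.6, -0.6, -0.1]
grip_width: 68.2
grip_force: 0.0
```

Request:
servo_tool:
  motion:
    - {"slide":[0,0,0.003],"twist":0}
    - {"slide":[0,0,0.003],"twist":0}
    - {"slide":[0,0,0.003],"twist":0}
    - {"slide":[0,0,0],"twist":0}
    - {"slide":[0,0,0],"twist":0}

```text
clock: 10.6
eef_pos: [612.8, -64.7, -27.9]
tool_rot: [-0.093, 0.996, 0.0, -0.0]
contact_force: [-0.6, -0.2, -0.6]
grip_width: 67.8
grip_force: 0.0
```

Request:
servo_tool:
  motion:
    - {"slide":[0,0,0],"twist":0}
    - {"slide":[0,0,0],"twist":0}
    - {"slide":[0,0,0],"twist":0}
    - {"slide":[0,0,0],"twist":0}
    - {"slide":[0,0,0],"twist":0}
  claw: 0.046

```text
clock: 11.02
eef_pos: [613.5, -64.9, -27.0]
tool_rot: [-0.093, 0.996, -0.0, 0.0]
contact_force: [-0.1, -0.1, 2.5]
grip_width: 52.8
grip_force: 42.7
```

Request:
servo_tool:
  motion:
    - {"slide":[0,0,-0.02],"twist":0}
    - {"slide":[0,0,-0.03],"twist":0}
    - {"slide":[0,0,-0.03],"twist":0}
    - {"slide":[0,0,-0.03],"twist":0.095}
    - {"slide":[0,0,-0.03],"twist":0.095}
    - {"slide":[0,0,-0.03],"twist":0.096}
    - {"slide":[0,0,-0.01],"twist":0}
    - {"slide":[0,0,0],"twist":0}
  grip_force: 60

```text
clock: 11.68
eef_pos: [614.7, -65.3, 155.5]
tool_rot: [0.048, 0.999, -0.001, 0.002]
contact_force: [1.0, -0.3, -1.6]
grip_width: 52.0
grip_force: 65.8
```

```bash
python3 - <<'E'
from h import *
st(); go(479,-312.5,123,-5.8)
E
```

```text
11.68 [614.7 -65.3 155.5] [ 0.048  0.999 -0.001  0.002] [ 1.  -0.3 -1.6] 52.00753714459325 65.82046866416931
slide mm [ 111.4 -259.2   32.2] twist rad 0.005 phi -84.5 tcp [614.7 -65.3 155.5]
```

Request:
servo_tool:
  motion:
    - {"slide":[0,-0.026,0],"twist":0}
    - {"slide":[0,-0.026,0],"twist":0}
    - {"slide":[0,-0.026,0],"twist":0}
    - {"slide":[0,-0.026,0],"twist":0}
    - {"slide":[0,-0.026,0],"twist":0}
    - {"slide":[0,-0.026,0],"twist":0}
    - {"slide":[0.011,-0.026,0],"twist":0}
    - {"slide":[0.02,-0.026,0],"twist":0}
    - {"slide":[0.02,-0.026,0],"twist":0}
    - {"slide":[0.02,-0.026,0],"twist":0.005}
    - {"slide":[0.02,0,0.01],"twist":0}
    - {"slide":[0.02,0,0.01],"twist":0}
    - {"slide":[0,0,0.01],"twist":0}
    - {"slide":[0,0,0],"twist":0}
    - {"slide":[0,0,0],"twist":0}
    - {"slide":[0,0,0],"twist":0}

```text
clock: 13.02
eef_pos: [477.6, -312.1, 122.2]
tool_rot: [0.051, 0.999, 0.0, -0.0]
contact_force: [0.5, -0.2, -1.2]
grip_width: 52.1
grip_force: 65.7
```

```bash
python3 - <<'E'
from h import *
st(); go(479,-312.5,123,-5.8)
w,_=snap('wrist','w7.png'); s,m=snap('side','s7.png'); q,mq=snap('scene','c7.png')
c=np.zeros((600,800,3),np.uint8); c[:300,:400]=cv2.resize(w,(400,300)); a=cv2.resize(s[125:225,240:373],(400,300),interpolation=3); c[300:,:400]=a
a=cv2.resize(q[130:220,210:330],(400,300),interpolation=3); c[300:,400:]=a
cv2.imwrite('pics/z7.png',c[:,:,::-1])
E
```

```text
13.02 [ 477.6 -312.1  122.2] [ 0.051  0.999  0.    -0.   ] [ 0.5 -0.2 -1.2] 52.10773783033906 65.71328401565552
slide mm [-1.5 -0.2 -0.8] twist rad -0.001 phi -84.1 tcp [ 477.6 -312.1  122.2]
```

View pics/z7.png

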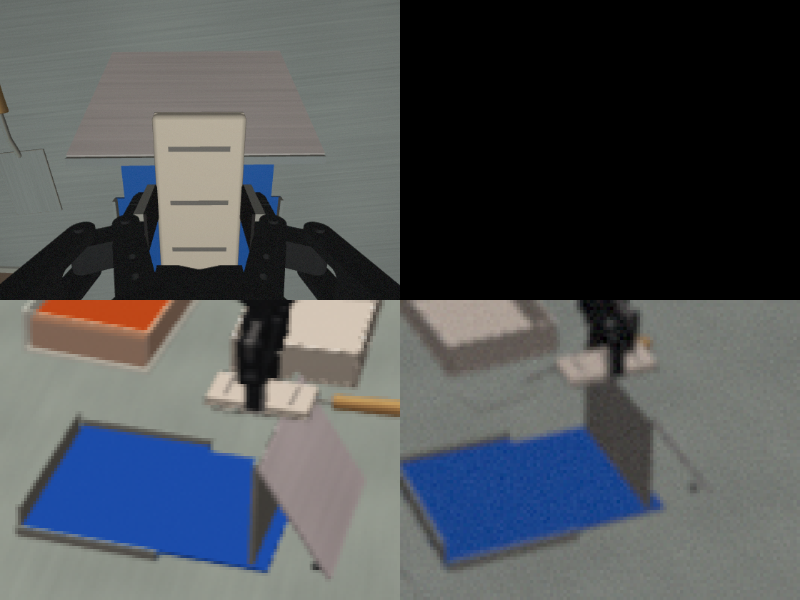

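The pack hangs level, rear end over the edge. In full wrist coordinates, its rear end is at row 159 and the edge at row 218, columns 94-455. I'll compute the relative overhang.

```bash
python3 - <<'E'
from h import *
im,m=load('w7.png')
a=ray(m,94,219,130);b=ray(m,455,217.5,130); e=(a+b)/2; d=b-a; print(e.round(1),np.linalg.norm(d).round(1),np.degrees(np.arctan2(d[1],d[0]))-90)
y=np.radians(-5.8);u=np.array([np.cos(y),np.sin(y)])
r=ray(m,279,159,161); print('rear past edge',(r-e)[:2]@u, 'center',(r-e)[:2]@u+55, 'tcp rel',(pose()[0]-e)[:2]@u)
s,ms=load('s7.png') ; k=3.0075
for p in ((262,463),(315,402)): print(ray(ms,240+p[0]/k,125+(p[1]-300)/3,130).round(1))
E
```

```text
[ 457.2 -312.1  130. ] 187.0 -5.633996118068524
rear past edge -35.332517054874515 center 19.667482945125485 tcp rel 20.552040038314033
[ 462.9 -224.4  130. ]
[ 424.4 -349.   130. ]
```

Request:
servo_tool:
  motion:
    - {"slide":[-0.002,0,0],"twist":0}
    - {"slide":[0,0,0],"twist":0}
    - {"slide":[0,0,0],"twist":0}

```text
clock: 13.42
eef_pos: [479.4, -312.6, 122.8]
tool_rot: [0.052, 0.999, -0.0, 0.0]
contact_force: [-0.7, -0.3, -1.3]
grip_width: 52.1
grip_force: 65.7
```

Request:
servo_tool:
  motion:
    - {"slide":[0,0,0],"twist":0}
    - {"slide":[0,0,0],"twist":0}
    - {"slide":[0,0,0],"twist":0}
    - {"slide":[0,0,0],"twist":0}
    - {"slide":[0,0,0],"twist":0}
    - {"slide":[0,0,0],"twist":0}
    - {"slide":[0,0,0],"twist":0}
    - {"slide":[0,0,0],"twist":0}
    - {"slide":[0,0,0],"twist":0}
    - {"slide":[0,0,0],"twist":0}
    - {"slide":[0,0,-0.03],"twist":0}
    - {"slide":[0,0,-0.03],"twist":0}
    - {"slide":[0,0,0],"twist":0}
    - {"slide":[0,0,0],"twist":0}
  claw: 0.085

```text
clock: 14.58
eef_pos: [479.9, -313.5, 184.7]
tool_rot: [0.052, 0.999, -0.001, 0.001]
contact_force: [-0.1, -0.3, -0.8]
grip_width: 85.1
grip_force: 0.0
```

```bash
python3 - <<'E'
from h import *
st(); im,m=snap('wrist','w8.png'); packs(im,m,z=15,amin=1500)
E
```

```text
14.58 [ 479.9 -313.5  184.7] [ 0.052  0.999 -0.001  0.001] [-0.1 -0.3 -0.8] 85.09464146075216 0.0
pack [ 544.5 -320.1  101.9   52.7   -6.7] px [279. 237.]
pack [ 440.4 -317.7  258.5   81.7   84.6] px [285. 147.]
pack [ 353.9 -546.1  131.1   17.6    0.7] px [23. 74.]
```

View pics/w8.png

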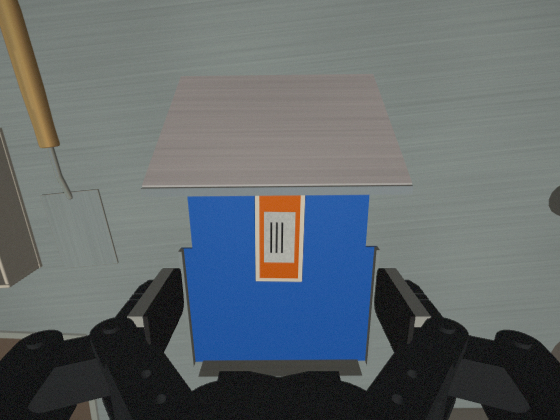

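The pack flipped and lies label up in the tray, with its front edge at row 281 and columns 256-301. I'll grip it about 18 mm ahead of its centre, so the wrist camera housing clears the ramp edge.

```bash
cat >> h.py <<'E'
U=np.array([np.cos(np.radians(-5.8)),np.sin(np.radians(-5.8))])
def tray(f):
    im,m=load(f); g=im.astype(int)
    blue=(g[:,:,2]-g[:,:,0]>60).astype(np.uint8)
    c=max(cv2.findContours(blue,cv2.RETR_EXTERNAL,cv2.CHAIN_APPROX_NONE)[0],key=cv2.contourArea)
    reg=cv2.drawContours(np.zeros_like(blue),[cv2.convexHull(c)],-1,1,-1)
    bad=((g[:,:,0]>90)&(g[:,:,0]-g[:,:,2]>5)&(reg>0)).astype(np.uint8)
    bad=cv2.morphologyEx(bad,cv2.MORPH_CLOSE,np.ones((15,15)))
    c=max(cv2.findContours(bad,cv2.RETR_EXTERNAL,cv2.CHAIN_APPROX_NONE)[0],key=cv2.contourArea)
    P=np.array([ray(m,u,v,15)[:2] for u,v in c[:,0]],np.float32); (x,y),(w,h),a=cv2.minAreaRect(P)
    if w<h: w,h,a=h,w,a+90
    a=(a+90)%180-90; d=np.array([np.cos(np.radians(a)),np.sin(np.radians(a))])
    front=np.array([x,y])+d*w/2; print('tray pack',np.round((x,y,w,h,a),1),'front',front.round(1),'centre from front',(front-55*d).round(1)); return front-55*d,a
E
python3 - <<'E'
from h import *
c,a=tray('w8.png'); d=np.array([np.cos(np.radians(a)),np.sin(np.radians(a))]); t=c+18*d; go(t[0],t[1],-23,a)
E
```

```text
tray pack [ 544.5 -320.2  101.9   52.9   -6.7] front [ 595.1 -326.2] centre from front [ 540.5 -319.7]
slide mm [-79.4  -0.5 206.1] twist rad 0.014 phi -84.1 tcp [ 479.3 -312.9  183. ]
```

Request:
servo_tool:
  motion:
    - {"slide":[-0.03,0,0],"twist":0.014}
    - {"slide":[-0.03,0,0.02],"twist":0}
    - {"slide":[-0.019,0,0.03],"twist":0}
    - {"slide":[0,0,0.03],"twist":0}
    - {"slide":[0,0,0.03],"twist":0}
    - {"slide":[0,0,0.03],"twist":0}
    - {"slide":[0,0,0.03],"twist":0}
    - {"slide":[0,0,0.02],"twist":0}
    - {"slide":[0,0,0.01],"twist":0}
    - {"slide":[0,0,0.004],"twist":0}
    - {"slide":[0,0,0],"twist":0}
    - {"slide":[0,0,0],"twist":0}
    - {"slide":[0,0,0],"twist":0}

```text
clock: 15.72
eef_pos: [558.5, -322.3, -19.5]
tool_rot: [0.059, 0.998, -0.001, 0.001]
contact_force: [-0.4, 0.2, 0.0]
grip_width: 84.7
grip_force: 0.0
```

Request:
servo_tool:
  motion:
    - {"slide":[0,0,0],"twist":0}
    - {"slide":[0,0,0],"twist":0}
    - {"slide":[0,0,0],"twist":0}
    - {"slide":[0,0,0],"twist":0}
    - {"slide":[0,0,0],"twist":0}
    - {"slide":[0,0,0],"twist":0}
  claw: 0.046

```text
clock: 16.22
eef_pos: [558.2, -322.1, -19.9]
tool_rot: [0.059, 0.998, -0.001, 0.001]
contact_force: [-1.5, 0.5, 6.9]
grip_width: 51.0
grip_force: 61.8
```

The grip is shallow, so I'll reopen and take it 4 mm lower.

Request:
servo_tool:
  motion:
    - {"slide":[0,0,0],"twist":0}
    - {"slide":[0,0,0],"twist":0}
    - {"slide":[0,0,0],"twist":0}
    - {"slide":[0,0,0.002],"twist":0}
    - {"slide":[0,0,0.002],"twist":0}
    - {"slide":[0,0,0],"twist":0}
    - {"slide":[0,0,0],"twist":0}
  claw: 0.07

```text
clock: 16.8
eef_pos: [557.3, -321.2, -25.8]
tool_rot: [0.059, 0.998, 0.0, -0.0]
contact_force: [0.3, 0.9, 1.0]
grip_width: 70.0
grip_force: 0.0
```

Request:
servo_tool:
  motion:
    - {"slide":[0,0,0],"twist":0}
    - {"slide":[0,0,0],"twist":0}
    - {"slide":[0,0,0],"twist":0}
    - {"slide":[0,0,0],"twist":0}
    - {"slide":[0,0,0],"twist":0}
    - {"slide":[0,0,0],"twist":0}
  claw: 0.046

```text
clock: 17.3
eef_pos: [557.9, -321.7, -24.9]
tool_rot: [0.059, 0.998, -0.0, 0.0]
contact_force: [-0.9, 0.3, 5.1]
grip_width: 51.9
grip_force: 63.4
```

Request:
servo_tool:
  motion:
    - {"slide":[0,0,-0.02],"twist":0}
    - {"slide":[0,0,-0.03],"twist":0}
    - {"slide":[0,0,-0.03],"twist":0}
    - {"slide":[0,0,-0.03],"twist":0}
    - {"slide":[0,0,-0.03],"twist":0}
    - {"slide":[0,0,-0.03],"twist":0}
    - {"slide":[0,0,-0.03],"twist":0}
    - {"slide":[0,0,-0.03],"twist":0}
    - {"slide":[0,0,0],"twist":0}
    - {"slide":[0,0,0],"twist":0}

```text
clock: 18.13
eef_pos: [558.2, -322.0, 206.0]
tool_rot: [0.059, 0.998, -0.001, 0.001]
contact_force: [-0.7, 1.3, -1.3]
grip_width: 52.2
grip_force: 63.5
```

```bash
python3 - <<'E'
from h import *
im,m=load('side0.png'); 
# pen from side crop: origin (185,285) scale 2.2, shown at y offset 600-253=347
f=lambda x,y:(185+x/2.2,285+(y-347)/2.2)
for n,x,y,z in(('+x-y top',66,368,48),('+x+y top',18,523,48),('strike',218,378,40),('hinge',180,540,50),('gate end',318,420,50),('floor -x-y',210,402,6),('floor -x +y',196,520,6),('floor +x+y',38,518,6)): print(n,np.round(f(x,y)),ray(m,*f(x,y),z).round(1))
go(585-160,334-0,230,9)
s=st(); print(np.round(s['qpos'],2))
E
```

```text
+x-y top [215. 295.] [682.9 228.3  48. ]
+x+y top [193. 365.] [665.  444.6  48. ]
strike [284. 299.] [507.4 200.5  40. ]
hinge [267. 373.] [497.3 431.6  50. ]
gate end [330. 318.] [384.  248.2  50. ]
floor -x-y [280. 310.] [515.6 208.8   6. ]
floor -x +y [274. 364.] [494.9 373.7   6. ]
floor +x+y [202. 363.] [661.2 406.1   6. ]
slide mm [209.3 635.8 -25.4] twist rad -0.275 phi -83.3 tcp [ 558.2 -322.   206. ]
18.13 [ 558.2 -322.   206. ] [ 0.059  0.998 -0.001  0.001] [-0.7  1.3 -1.3] 52.20998151005126 63.54187488555908
[-0.73  0.24  0.25  1.58  0.   -0.61]
```

Request:
servo_tool:
  motion:
    - {"slide":[0.0046,0.0318,-0.0012],"twist":0}
    - {"slide":[0.0046,0.0318,-0.0012],"twist":0}
    - {"slide":[0.0046,0.0318,-0.0012],"twist":0}
    - {"slide":[0.0046,0.0318,-0.0012],"twist":0}
    - {"slide":[0.0046,0.0318,-0.0012],"twist":0}
    - {"slide":[0.0046,0.0318,-0.0012],"twist":0}
    - {"slide":[0.0046,0.0318,-0.0012],"twist":0}
    - {"slide":[0.0046,0.0318,-0.0012],"twist":0}
    - {"slide":[0.0046,0.0318,-0.0012],"twist":0}
    - {"slide":[0.0046,0.0318,-0.0012],"twist":0}
    - {"slide":[0.0046,0.0318,-0.0012],"twist":0}
    - {"slide":[0.0046,0.0318,-0.0012],"twist":0}
    - {"slide":[0.0046,0.0318,-0.0012],"twist":0}
    - {"slide":[0.0046,0.0318,-0.0012],"twist":0}
    - {"slide":[0.0046,0.0318,-0.0012],"twist":0}
    - {"slide":[0.0046,0.0318,-0.0012],"twist":0}
    - {"slide":[0.0046,0.0318,-0.0012],"twist":0}
    - {"slide":[0.0046,0.0318,-0.0012],"twist":0}
    - {"slide":[0.0046,0.0318,-0.0012],"twist":0}
    - {"slide":[0.0046,0.0318,-0.0012],"twist":0}

```text
clock: 19.8
eef_pos: [539.7, 322.3, 226.1]
tool_rot: [0.059, 0.998, -0.001, -0.002]
contact_force: [1.3, -0.3, -2.0]
grip_width: 52.3
grip_force: 63.6
```

Request:
servo_tool:
  motion:
    - {"slide":[0,0,0],"twist":-0.11}
    - {"slide":[0,0,0],"twist":-0.11}
    - {"slide":[0,0,0],"twist":0}
    - {"slide":[0,0,0],"twist":0}
    - {"slide":[0,0,0],"twist":0}

```text
clock: 20.22
eef_pos: [540.6, 320.5, 227.4]
tool_rot: [-0.049, 0.999, -0.0, -0.001]
contact_force: [0.9, -0.1, -1.9]
grip_width: 51.7
grip_force: 63.7
```

```bash
python3 - <<'E'
from h import *
s=st(); print(np.round(s['qpos'],2)); snap('wrist','w9.png')
E
```

```text
20.22 [540.6 320.5 227.4] [-0.049  0.999 -0.    -0.001] [ 0.9 -0.1 -1.9] 51.69307982313074 63.68094205856323
[ 0.33  0.2   0.25  1.62 -0.    0.23]
```

View pics/w9.png

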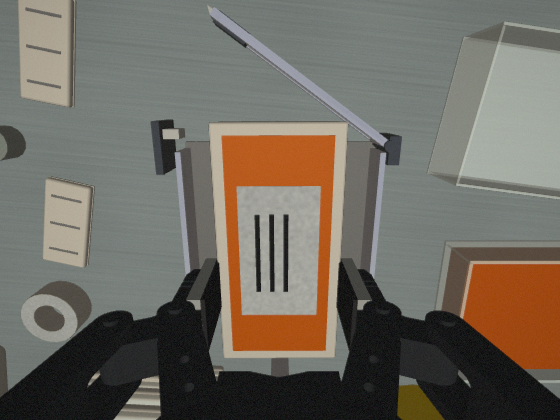

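The view shows the pen wall tops: -y inner edge from (182,152) to (190,268), and +y inner edge from (380,152) to (371,268). The floor's front edge is at row 141, the gate hinge at about (386,140), and the gate's free end at about (216,15). The label on the held pack faces up.

```bash
python3 - <<'E'
from h import *
im,m=load('w9.png')
L1,L2,R1,R2=[ray(m,*p,48)[:2] for p in((182,152),(190,268),(380,152),(371,268))]
print('w',np.linalg.norm(L1-R1),np.linalg.norm(L2-R2))
c1,c2=(L1+R1)/2,(L2+R2)/2; d=c2-c1; yaw=np.arctan2(d[1],d[0]); dl=L2-L1; dr=R2-R1
print('yaw',np.degrees([yaw,np.arctan2(dl[1],dl[0]),np.arctan2(dr[1],dr[0])]), c1,c2)
F=ray(m,282,141,6)[:2]; F2=ray(m,282,152,48)[:2]; print('front floor',F,'front wall top',F2)
H=ray(m,386,140,50)[:2];E=ray(m,216,15,50)[:2]; print('hinge',H,'end',E,np.linalg.norm(H-E))
u=np.array([np.cos(yaw),np.sin(yaw)]); print('centre',F+80*u,F2+80*u)
v=np.array([-u[1],u[0]]); h=H-F; print('hinge in pen',h@u-80,h@v)
# held pack rear end at top z ~ 227+28+12
for p in((212,123),(347,123)): print('pack rear corner',ray(m,*p,267).round(1))
E
```

```text
w 207.66832337398478 211.5047280772797
yaw [5.49468269 4.67847021 6.3109948 ] [510.05053699 320.09534207] [644.06594422 332.98700563]
front floor [502.59979523 320.8087259 ] front wall top [509.94751431 321.14214104]
hinge [486.94849591 426.65371052] end [389.76529653 247.21193259] 204.06843437164827
centre [582.23220235 328.46899588] [589.57992143 328.80241102]
hinge in pen -85.4443685098564 106.85730106104981
pack rear corner [474.  288.4 267. ]
pack rear corner [468.9 339.8 267. ]
```

```bash
cat >> h.py <<'E'
PC=np.array([584.,328.]);PU=np.array([np.cos(np.radians(5.5)),np.sin(np.radians(5.5))]);PV=np.array([-PU[1],PU[0]])
def pen(x,y,off,z):
    p=PC+x*PU+y*PV+off*PU; print(p.round(1)); go(p[0],p[1],z,5.5)
E
python3 - <<'E'
from h import *
pen(0,-40,15.5,-19)
E
```

```text
[603.3 289.7]
slide mm [-59.5 -36.8 246.7] twist rad 0.003 phi -95.7 tcp [540.7 320.5 227.8]
```

Request:
servo_tool:
  motion:
    - {"slide":[-0.03,-0.018,0.02],"twist":0}
    - {"slide":[-0.0295,-0.0185,0.03],"twist":0}
    - {"slide":[0,0,0.03],"twist":0}
    - {"slide":[0,0,0.03],"twist":0}
    - {"slide":[0,0,0.03],"twist":0}
    - {"slide":[0,0,0.03],"twist":0}
    - {"slide":[0,0,0],"twist":0}
    - {"slide":[0,0,0],"twist":0}
    - {"slide":[0,0,0],"twist":0}

```text
clock: 21.02
eef_pos: [601.8, 292.2, 63.6]
tool_rot: [-0.051, 0.999, 0.0, 0.001]
contact_force: [0.3, -0.6, -1.4]
grip_width: 51.9
grip_force: 63.7
```

Request:
servo_tool:
  motion:
    - {"slide":[0,0,0.03],"twist":0}
    - {"slide":[0,0,0.02],"twist":0}
    - {"slide":[0,0,0.01],"twist":0}
    - {"slide":[0,0,0.01],"twist":0}
    - {"slide":[0,0,0.005],"twist":0}
    - {"slide":[0,0,0],"twist":0}
    - {"slide":[0,0,0],"twist":0}
    - {"slide":[0,0,0],"twist":0}

```text
clock: 21.68
eef_pos: [601.9, 292.4, -12.1]
tool_rot: [-0.051, 0.999, 0.0, 0.001]
contact_force: [0.5, 0.2, -1.7]
grip_width: 51.9
grip_force: 63.7
```

Request:
servo_tool:
  motion:
    - {"slide":[0,-0.002,0.004],"twist":0}
    - {"slide":[0,0,0.004],"twist":0}
    - {"slide":[0,0,0.001],"twist":0}
    - {"slide":[0,0,0.001],"twist":0}
    - {"slide":[0,0,0],"twist":0}
    - {"slide":[0,0,0],"twist":0}

```text
clock: 22.18
eef_pos: [601.7, 290.1, -21.9]
tool_rot: [-0.051, 0.999, -0.0, 0.001]
contact_force: [-4.6, -2.8, 11.4]
grip_width: 52.0
grip_force: 65.1
```

Request:
servo_tool:
  motion:
    - {"slide":[0,0,0],"twist":0}
    - {"slide":[0,0,0],"twist":0}
    - {"slide":[0,0,0],"twist":0}
    - {"slide":[0,0,0],"twist":0}
    - {"slide":[0,0,-0.01],"twist":0}
    - {"slide":[0,0,-0.03],"twist":0}
    - {"slide":[0,0,-0.03],"twist":0}
    - {"slide":[0,0,-0.03],"twist":0}
    - {"slide":[0,0,-0.03],"twist":0}
    - {"slide":[0,0,-0.03],"twist":0}
    - {"slide":[0,0,-0.03],"twist":0}
    - {"slide":[0,0,-0.03],"twist":0}
    - {"slide":[0,0,0],"twist":0}
    - {"slide":[0,0,0],"twist":0}
  claw: 0.061

```text
clock: 23.35
eef_pos: [602.3, 290.5, 199.5]
tool_rot: [-0.051, 0.999, 0.0, 0.002]
contact_force: [0.9, 0.0, -0.1]
grip_width: 60.9
grip_force: 0.0
```

```bash
python3 - <<'E'
from h import *
s=st(); im,m=snap('wrist','w10.png'); packs(im,m,z=18,amin=1500); im,m=snap('side','s10.png')
packs(im,m,amin=250,lo=120)
E
```

```text
23.35 [602.3 290.5 199.5] [-0.051  0.999  0.     0.002] [ 0.9  0.  -0.1] 60.93440821675881 0.0
pack [699.3 622.7 168.9  75.6   5.8] px [537. 286.]
pack [626.6  70.2 108.6  55.6  -8. ] px [ 73. 178.]
pack [586.6 288.5 109.3  53.6   6. ] px [278. 161.]
pack [468.4  62.6  56.   37.2  84.2] px [54. 18.]
pack [707.5 541.3 186.7  50.5  12. ] px [159. 411.]
pack [458.7 481.9 154.7  62.8  12. ] px [276. 409.]
pack [588.9 285.9 112.8  60.8   6.1] px [245. 327.]
pack [432.   63.7 112.1  63.   -5.5] px [322. 274.]
pack [629.1  68.  113.5  62.8  -7.5] px [253. 265.]
pack [764.6  37.9 103.5  57.9 -76.9] px [210. 251.]
pack [926.4 142.4 268.7 179.8 -88.1] px [144. 271.]
pack [ 463.1 -429.9  363.6  280.7   71.6] px [350. 170.]
pack [1178.3   26.3 1207.   725.5   89. ] px [ 85. 264.]
pack [ 477.2 -720.5  182.2  174.8   87.9] px [343. 132.]
pack [ 737.8 -706.9  257.3  210.6   81.6] px [277. 129.]
pack [ -247.9 -2072.9  1190.9   588.1    80.3] px [508.  31.]
pack [  523.5 -1963.   1071.2   911.5     9.1] px [352.  26.]
pack [ 1609.8 -1559.2  2275.6  1571.8   -55.2] px [118.  64.]
```

View pics/w10.png

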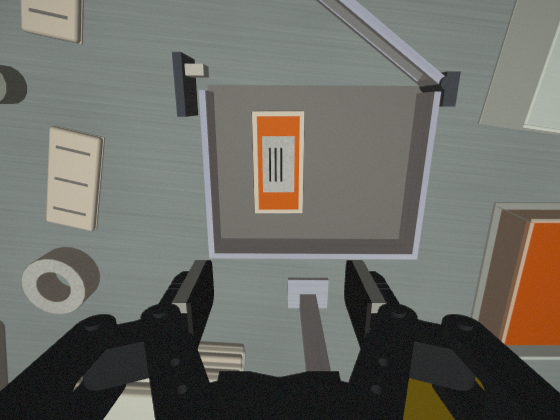

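The first pack lies flat and label up in the pen at (278,161). Two packs remain on the table, next the one at about (629,65).

Request:
servo_tool:
  motion:
    - {"slide":[-0.0005,-0.0283,0],"twist":0}
    - {"slide":[-0.0005,-0.0283,0],"twist":0}
    - {"slide":[-0.0005,-0.0283,0],"twist":0}
    - {"slide":[-0.0005,-0.0283,0],"twist":0}
    - {"slide":[-0.0005,-0.0283,0],"twist":0}
    - {"slide":[-0.0005,-0.0283,0.01],"twist":0}
    - {"slide":[-0.0005,-0.0283,0.02],"twist":0}
    - {"slide":[-0.0005,-0.0283,0.02],"twist":0}
    - {"slide":[0,0,0.03],"twist":0.08}
    - {"slide":[0,0,0.03],"twist":0.08}
    - {"slide":[0,0,0.03],"twist":0.081}
    - {"slide":[0,0,0],"twist":0}
    - {"slide":[0,0,0],"twist":0}
    - {"slide":[0,0,0],"twist":0}
  claw: 0.085

```text
clock: 24.62
eef_pos: [628.4, 65.4, 57.6]
tool_rot: [0.068, 0.998, -0.0, 0.0]
contact_force: [-0.2, -0.8, 0.5]
grip_width: 85.1
grip_force: 0.0
```

```bash
python3 - <<'E'
from h import *
im,m=snap('wrist','w11.png'); P=packs(im,m,amin=3000)
p=min(P,key=lambda p:abs(p[0]-630)+abs(p[1]-65)); go(p[0],p[1],-27,p[4])
E
```

```text
pack [629.   63.5 109.4  52.4  -8. ] px [276. 215.]
slide mm [ 0.2 -1.9 85.6] twist rad 0.003 phi -82.2 tcp [629.2  65.4  58.6]
```

Request:
servo_tool:
  motion:
    - {"slide":[0,-0.0015,0.03],"twist":0}
    - {"slide":[0,0,0.03],"twist":0}
    - {"slide":[0,0,0.015],"twist":0}
    - {"slide":[0,0,0.008],"twist":0}
    - {"slide":[0,0,0.003],"twist":0}
    - {"slide":[0,0,0],"twist":0}
    - {"slide":[0,0,0],"twist":0}
    - {"slide":[0,0,0],"twist":0}

```text
clock: 25.33
eef_pos: [629.5, 63.7, -27.5]
tool_rot: [0.069, 0.998, -0.0, 0.001]
contact_force: [0.2, 0.4, -0.1]
grip_width: 84.9
grip_force: 0.0
```

Request:
servo_tool:
  motion:
    - {"slide":[0,0,0],"twist":0}
    - {"slide":[0,0,0],"twist":0}
    - {"slide":[0,0,0],"twist":0}
    - {"slide":[0,0,0],"twist":0}
    - {"slide":[0,0,0],"twist":0}
    - {"slide":[0,0,0],"twist":0}
    - {"slide":[0,0,0],"twist":0}
  claw: 0.046

```text
clock: 25.92
eef_pos: [628.7, 63.7, -28.5]
tool_rot: [0.069, 0.998, -0.0, 0.001]
contact_force: [-0.3, 0.4, 6.1]
grip_width: 52.1
grip_force: 63.7
```

Request:
servo_tool:
  motion:
    - {"slide":[0,0,-0.02],"twist":0}
    - {"slide":[0,0,-0.03],"twist":0}
    - {"slide":[0,0,-0.03],"twist":0}
    - {"slide":[0,0,-0.03],"twist":0}
    - {"slide":[0,0,-0.03],"twist":0}
    - {"slide":[0,0,-0.03],"twist":0}
    - {"slide":[0,0,-0.01],"twist":0}
    - {"slide":[0,0,0],"twist":0}
    - {"slide":[0,0,0],"twist":0}

```text
clock: 26.67
eef_pos: [627.9, 63.9, 149.4]
tool_rot: [0.069, 0.998, 0.0, -0.0]
contact_force: [-0.6, 0.5, -3.3]
grip_width: 52.5
grip_force: 63.6
```

```bash
python3 - <<'E'
from h import *
go(480.5,-312.5,123,-5.8)
E
```

```text
slide mm [  93.9 -393.2   26.5] twist rad -0.038 phi -82.0 tcp [627.9  63.9 149.4]
```

Request:
servo_tool:
  motion:
    - {"slide":[0,-0.0281,0],"twist":-0.038}
    - {"slide":[0,-0.0281,0],"twist":0}
    - {"slide":[0,-0.0281,0],"twist":0}
    - {"slide":[0,-0.0281,0],"twist":0}
    - {"slide":[0,-0.0281,0],"twist":0}
    - {"slide":[0,-0.0281,0],"twist":0}
    - {"slide":[0,-0.0281,0],"twist":0}
    - {"slide":[0,-0.0281,0],"twist":0}
    - {"slide":[0,-0.0281,0],"twist":0}
    - {"slide":[0,-0.0281,0],"twist":0}
    - {"slide":[0,-0.0281,0],"twist":0}
    - {"slide":[0.02,-0.0281,0],"twist":0}
    - {"slide":[0.02,-0.0281,0],"twist":0}
    - {"slide":[0.02,-0.0281,0],"twist":0}
    - {"slide":[0.02,0,0.008],"twist":0}
    - {"slide":[0,0,0.01],"twist":0}
    - {"slide":[0,0,0.01],"twist":0}
    - {"slide":[0,0,0],"twist":0}
    - {"slide":[0,0,0],"twist":0}

```text
clock: 28.25
eef_pos: [507.6, -318.0, 120.4]
tool_rot: [0.05, 0.999, 0.001, -0.001]
contact_force: [0.6, -0.4, -1.5]
grip_width: 52.3
grip_force: 63.6
```

```bash
cat >> h.py <<'E'
def rear(f,top,E=np.array([457.2,-312.1])):
    "end of held pack nearest the robot, past the ramp edge, from the wrist view"
    im,m=load(f); g=im.astype(int); col=g[:,279:281].mean(1); b=(col[:,0]-col[:,2]>12)&(col[:,0]>130)
    v=np.argmax(np.convolve(b,np.ones(8),'valid')>=8); r=ray(m,280,v,top)[:2]; p=pose()[0][:2]
    print('v',v,'centre past edge',round((r-E)@U+55,1),'tcp past edge',round((p-E)@U,1)); return r
E
python3 - <<'E'
from h import *
go(480.5,-312.5,121.5,-5.8); snap('wrist','w12.png'); rear('w12.png',162)
E
```

```text
slide mm [27.6  2.8 -1. ] twist rad 0.001 phi -84.3 tcp [ 507.6 -318.   120.4]
v 166 centre past edge 52.6 tcp past edge 51.3
```

Request:
servo_tool:
  motion:
    - {"slide":[0.01,0.0015,0],"twist":0}
    - {"slide":[0.01,0.0015,0],"twist":0}
    - {"slide":[0.01,0,-0.001],"twist":0}
    - {"slide":[0,0,0],"twist":0}
    - {"slide":[0,0,0],"twist":0}
    - {"slide":[0,0,0],"twist":0}

```text
clock: 28.8
eef_pos: [479.1, -313.4, 123.8]
tool_rot: [0.05, 0.999, -0.0, 0.0]
contact_force: [0.3, -0.4, -1.5]
grip_width: 52.2
grip_force: 63.7
```

```bash
python3 - <<'E'
from h import *
go(480.5,-312.5,121.5,-5.8); snap('wrist','w13.png'); rear('w13.png',162)
E
```

```text
slide mm [-1.3  1.1  2.3] twist rad 0.001 phi -84.3 tcp [ 479.1 -313.4  123.8]
v 166 centre past edge 24.1 tcp past edge 21.8
```

Request:
servo_tool:
  motion:
    - {"slide":[0,0,0.002],"twist":0}
    - {"slide":[0,0,0],"twist":0}
    - {"slide":[0,0,0],"twist":0}

```text
clock: 29.1
eef_pos: [478.3, -313.2, 121.1]
tool_rot: [0.05, 0.999, 0.0, -0.0]
contact_force: [-0.5, -0.3, -1.8]
grip_width: 52.1
grip_force: 63.7
```

Request:
servo_tool:
  motion:
    - {"slide":[0,0,0],"twist":0}
    - {"slide":[0,0,0],"twist":0}
    - {"slide":[0,0,0],"twist":0}
    - {"slide":[0,0,0],"twist":0}
    - {"slide":[0,0,0],"twist":0}
    - {"slide":[0,0,0],"twist":0}
    - {"slide":[0,0,0],"twist":0}
    - {"slide":[0,0,0],"twist":0}
    - {"slide":[0,0,0],"twist":0}
    - {"slide":[0,0,0],"twist":0}
    - {"slide":[0,0,-0.03],"twist":0}
    - {"slide":[0,0,-0.03],"twist":0}
    - {"slide":[0,0,0],"twist":0}
    - {"slide":[0,0,0],"twist":0}
  claw: 0.085

```text
clock: 30.27
eef_pos: [479.1, -314.3, 183.5]
tool_rot: [0.05, 0.999, -0.001, 0.001]
contact_force: [-1.3, 0.6, -0.9]
grip_width: 84.9
grip_force: 0.0
```

```bash
python3 - <<'E'
from h import *
im,m=snap('wrist','w14.png'); c,a=tray('w14.png'); d=np.array([np.cos(np.radians(a)),np.sin(np.radians(a))]); t=c+18*d; go(t[0],t[1],-25,a)
u,v=proj(m,[c[0],c[1],15]); print('px',u,v,'orange px',int(((im[:,:,0].astype(int)-im[:,:,2]>110)[150:300,200:360]).sum()))
i8,_=load('w8.png'); print('ref orange',int(((i8[:,:,0].astype(int)-i8[:,:,2]>110)[150:300,200:360]).sum()))
E
```

```text
tray pack [ 541.3 -321.    96.5   52.8   -7.8] front [ 589.1 -327.5] centre from front [ 534.6 -320.1]
slide mm [-74.3  -1.2 206.9] twist rad 0.035 phi -84.2 tcp [ 478.5 -313.6  181.8]
px 278.63199906794495 231.94093546583304 orange px 1404
ref orange 1623
```

The second pack flipped too: there is as much orange showing as for the first. Picking it up.

Request:
servo_tool:
  motion:
    - {"slide":[-0.03,0,0],"twist":0.03}
    - {"slide":[-0.03,0,0.02],"twist":0}
    - {"slide":[-0.018,-0.001,0.03],"twist":0}
    - {"slide":[0,0,0.03],"twist":0}
    - {"slide":[0,0,0.03],"twist":0}
    - {"slide":[0,0,0.03],"twist":0}
    - {"slide":[0,0,0.03],"twist":0}
    - {"slide":[0,0,0.02],"twist":0}
    - {"slide":[0,0,0.01],"twist":0}
    - {"slide":[0,0,0.007],"twist":0}
    - {"slide":[0,0,0],"twist":0}
    - {"slide":[0,0,0],"twist":0}
    - {"slide":[0,0,0],"twist":0}

```text
clock: 31.4
eef_pos: [556.4, -324.5, -23.8]
tool_rot: [0.065, 0.998, -0.001, 0.001]
contact_force: [0.5, -0.9, -0.0]
grip_width: 85.4
grip_force: 0.0
```

Request:
servo_tool:
  motion:
    - {"slide":[0,0,0],"twist":0}
    - {"slide":[0,0,0],"twist":0}
    - {"slide":[0,0,0],"twist":0}
    - {"slide":[0,0,0],"twist":0}
    - {"slide":[0,0,0],"twist":0}
    - {"slide":[0,0,0],"twist":0}
    - {"slide":[0,0,0],"twist":0}
  claw: 0.046

```text
clock: 31.98
eef_pos: [556.2, -324.3, -24.1]
tool_rot: [0.065, 0.998, -0.001, 0.001]
contact_force: [-0.7, 1.1, 5.3]
grip_width: 51.9
grip_force: 63.5
```

Request:
servo_tool:
  motion:
    - {"slide":[0,0,-0.02],"twist":0}
    - {"slide":[0,0,-0.03],"twist":0}
    - {"slide":[0,0,-0.03],"twist":0}
    - {"slide":[0,0,-0.03],"twist":0}
    - {"slide":[0,0,-0.03],"twist":0}
    - {"slide":[0,0,-0.03],"twist":0}
    - {"slide":[0,0,-0.03],"twist":0}
    - {"slide":[0,0,-0.03],"twist":0}
    - {"slide":[0,0,0],"twist":0}
    - {"slide":[0,0,0],"twist":0}

```text
clock: 32.82
eef_pos: [556.4, -324.4, 206.5]
tool_rot: [0.065, 0.998, -0.001, 0.002]
contact_force: [0.9, -0.7, -1.8]
grip_width: 52.1
grip_force: 63.5
```

```bash
python3 - <<'E'
from h import *
im,m=snap('wrist','w15.png'); s=st(); r=rear('w15.png',s['eef_pos'][2]+40); p,R,phi=pose(); print('pack centre behind TCP',(p[:2]-r)@(-R[:2,0])-55)
pen(0,40,20,200)
E
```

```text
32.87 [ 555.7 -323.7  204.4] [ 0.065  0.998 -0.     0.   ] [-0.   0.2 -2.3] 52.08748288215392 63.51917266845703
v 108 centre past edge 79.9 tcp past edge 99.1
pack centre behind TCP 19.290470016848445
[600.1 369.7]
slide mm [ 46.4 693.3   4.2] twist rad -0.227 phi -82.5 tcp [ 555.7 -323.7  204.4]
```

Request:
servo_tool:
  motion:
    - {"slide":[0.0023,0.0347,0],"twist":0}
    - {"slide":[0.0023,0.0347,0],"twist":0}
    - {"slide":[0.0023,0.0347,0],"twist":0}
    - {"slide":[0.0023,0.0347,0],"twist":0}
    - {"slide":[0.0023,0.0347,0],"twist":0}
    - {"slide":[0.0023,0.0347,0],"twist":0}
    - {"slide":[0.0023,0.0347,0],"twist":0}
    - {"slide":[0.0023,0.0347,0],"twist":0}
    - {"slide":[0.0023,0.0347,0],"twist":0}
    - {"slide":[0.0023,0.0347,0],"twist":0}
    - {"slide":[0.0023,0.0347,0],"twist":0}
    - {"slide":[0.0023,0.0347,0],"twist":0}
    - {"slide":[0.0023,0.0347,0],"twist":0}
    - {"slide":[0.0023,0.0347,0],"twist":0}
    - {"slide":[0.0023,0.0347,0],"twist":0}
    - {"slide":[0.0023,0.0347,0],"twist":0}
    - {"slide":[0.0023,0.0347,0],"twist":0}
    - {"slide":[0.0023,0.0347,0],"twist":0}
    - {"slide":[0.0023,0.0347,0],"twist":0}
    - {"slide":[0.0023,0.0347,0],"twist":0}

```text
clock: 34.53
eef_pos: [599.3, 371.9, 201.9]
tool_rot: [0.065, 0.998, -0.001, -0.001]
contact_force: [0.3, -0.1, -1.6]
grip_width: 52.2
grip_force: 63.6
```

Request:
servo_tool:
  motion:
    - {"slide":[0,0,0.03],"twist":-0.113}
    - {"slide":[0,0,0.03],"twist":-0.114}
    - {"slide":[0,0,0.03],"twist":0}
    - {"slide":[0,0,0.03],"twist":0}
    - {"slide":[0,0,0],"twist":0}
    - {"slide":[0,0,0],"twist":0}
    - {"slide":[0,0,0],"twist":0}

```text
clock: 35.12
eef_pos: [600.6, 370.5, 85.5]
tool_rot: [-0.048, 0.999, 0.0, 0.0]
contact_force: [0.1, 0.0, -1.3]
grip_width: 52.3
grip_force: 63.8
```

```bash
python3 - <<'E'
from h import *
st();pen(0,40,20,-20)
im,m=snap('wrist','w16.png'); s=sensors.get_state(); r=rear('w16.png',s['eef_pos'][2]+40)-PC; print('held pack centre in pen',r@PU+55,r@PV)
E
```

```text
35.12 [600.6 370.5  85.5] [-0.048  0.999  0.     0.   ] [ 0.1  0.  -1.3] 52.298544993151154 63.766547441482544
[600.1 369.7]
slide mm [  0.7  -0.7 105.5] twist rad 0.0 phi -95.5 tcp [600.6 370.5  85.5]
v 108 centre past edge 55.1 tcp past edge 74.4
held pack centre in pen 0.6193599964906582 41.2383286897198
```

Right above its place, so I'll lower it and let go.

Request:
servo_tool:
  motion:
    - {"slide":[0,-0.001,0.03],"twist":0}
    - {"slide":[0,0,0.03],"twist":0}
    - {"slide":[0,0,0.02],"twist":0}
    - {"slide":[0,0,0.01],"twist":0}
    - {"slide":[0,0,0.01],"twist":0}
    - {"slide":[0,0,0.003],"twist":0}
    - {"slide":[0,0,0.001],"twist":0}
    - {"slide":[0,0,0],"twist":0}
    - {"slide":[0,0,0],"twist":0}

```text
clock: 35.92
eef_pos: [601.6, 369.9, -17.9]
tool_rot: [-0.048, 0.999, 0.0, 0.001]
contact_force: [-0.0, -0.1, -1.1]
grip_width: 52.1
grip_force: 63.7
```

Request:
servo_tool:
  motion:
    - {"slide":[0,0,0.001],"twist":0}
    - {"slide":[0,0,0.001],"twist":0}
    - {"slide":[0,0,0],"twist":0}
    - {"slide":[0,0,0],"twist":0}

```text
clock: 36.25
eef_pos: [600.9, 369.6, -21.1]
tool_rot: [-0.048, 0.999, 0.0, 0.0]
contact_force: [0.7, 0.6, 1.3]
grip_width: 51.9
grip_force: 64.0
```

Request:
servo_tool:
  motion:
    - {"slide":[0,0,0],"twist":0}
    - {"slide":[0,0,0],"twist":0}
    - {"slide":[0,0,0],"twist":0}
    - {"slide":[0,0,0],"twist":0}
    - {"slide":[0,0,-0.01],"twist":0}
    - {"slide":[0,0,-0.03],"twist":0}
    - {"slide":[0,0,-0.03],"twist":0}
    - {"slide":[0,0,-0.03],"twist":0}
    - {"slide":[0,0,-0.03],"twist":0}
    - {"slide":[0,0,-0.03],"twist":0}
    - {"slide":[0,0,-0.03],"twist":0}
    - {"slide":[0,0,-0.03],"twist":0}
    - {"slide":[0,0,0],"twist":0}
    - {"slide":[0,0,0],"twist":0}
  claw: 0.061

```text
clock: 37.42
eef_pos: [601.7, 369.9, 201.8]
tool_rot: [-0.048, 0.999, 0.001, 0.002]
contact_force: [0.9, 0.1, -0.2]
grip_width: 61.2
grip_force: 0.0
```

```bash
python3 - <<'E'
from h import *
s=st(); im,m=snap('wrist','w17.png'); P=packs(im,m,z=18,amin=1500)
im,m=snap('side','s17.png'); P=packs(im,m,amin=250,lo=120,show=False)
for p in P:
    if 50<p[3]<70: print('side',np.round(p,1))
go(433,61.5,60,-5.5)
E
```

```text
37.42 [601.7 369.9 201.8] [-0.048  0.999  0.001  0.002] [ 0.9  0.1 -0.2] 61.15351365132354 0.0
pack [695.7 655.9 170.5 163.9   5.7] px [502. 272.]
pack [579.9 367.6 108.7  53.6   5.4] px [278. 156.]
pack [586.4 288.7 108.9  53.6   6.1] px [204. 154.]
side [707.5 541.3 186.7  50.5  12. ]
side [4.578e+02 4.965e+02 1.602e+02 6.670e+01 4.000e-01]
side [432.   63.8 112.1  63.1  -5.5]
slide mm [ 196.  -290.3  138.1] twist rad 0.192 phi -95.5 tcp [600.2 369.4 198. ]
```

Request:
servo_tool:
  motion:
    - {"slide":[0.0178,-0.0264,0],"twist":0}
    - {"slide":[0.0178,-0.0264,0],"twist":0}
    - {"slide":[0.0178,-0.0264,0],"twist":0}
    - {"slide":[0.0178,-0.0264,0],"twist":0}
    - {"slide":[0.0178,-0.0264,0],"twist":0}
    - {"slide":[0.0178,-0.0264,0],"twist":0}
    - {"slide":[0.0178,-0.0264,0],"twist":0}
    - {"slide":[0.0178,-0.0264,0],"twist":0}
    - {"slide":[0.0178,-0.0264,0],"twist":0}
    - {"slide":[0.0178,-0.0264,0.01],"twist":0}
    - {"slide":[0.0178,-0.0264,0.02],"twist":0}
    - {"slide":[0,0,0.03],"twist":0.096}
    - {"slide":[0,0,0.03],"twist":0.096}
    - {"slide":[0,0,0.03],"twist":0}
    - {"slide":[0,0,0.02],"twist":0}
    - {"slide":[0,0,0],"twist":0}
    - {"slide":[0,0,0],"twist":0}
    - {"slide":[0,0,0],"twist":0}
  claw: 0.085

```text
clock: 39.02
eef_pos: [433.7, 61.6, 59.3]
tool_rot: [0.048, 0.999, -0.0, 0.0]
contact_force: [-0.4, 0.3, 0.7]
grip_width: 84.8
grip_force: 0.0
```

```bash
python3 - <<'E'
from h import *
im,m=snap('wrist','w18.png'); P=packs(im,m,amin=3000)
p=min(P,key=lambda p:abs(p[0]-433)+abs(p[1]-62)); go(p[0],p[1],-27,p[4])
E
```

```text
pack [430.5  59.1 109.   52.4  -5.7] px [274. 209.]
slide mm [ 3.7 -2.8 86.8] twist rad 0.003 phi -84.5 tcp [434.3  61.6  59.8]
```

Request:
servo_tool:
  motion:
    - {"slide":[0.002,-0.002,0.03],"twist":0}
    - {"slide":[0,0,0.03],"twist":0}
    - {"slide":[0,0,0.015],"twist":0}
    - {"slide":[0,0,0.008],"twist":0}
    - {"slide":[0,0,0.003],"twist":0}
    - {"slide":[0,0,0],"twist":0}
    - {"slide":[0,0,0],"twist":0}
    - {"slide":[0,0,0],"twist":0}

```text
clock: 39.73
eef_pos: [432.6, 59.6, -26.1]
tool_rot: [0.048, 0.999, -0.0, 0.001]
contact_force: [-0.0, -0.8, 0.5]
grip_width: 84.8
grip_force: 0.0
```

Request:
servo_tool:
  motion:
    - {"slide":[0,0,0],"twist":0}
    - {"slide":[0,0,0],"twist":0}
    - {"slide":[0,0,0],"twist":0}
    - {"slide":[0,0,0],"twist":0}
    - {"slide":[0,0,0],"twist":0}
    - {"slide":[0,0,0],"twist":0}
    - {"slide":[0,0,0],"twist":0}
  claw: 0.046

```text
clock: 40.32
eef_pos: [432.0, 59.7, -26.5]
tool_rot: [0.048, 0.999, -0.0, 0.001]
contact_force: [-2.6, 0.6, 7.2]
grip_width: 52.2
grip_force: 63.4
```

Request:
servo_tool:
  motion:
    - {"slide":[0,0,-0.02],"twist":0}
    - {"slide":[0,0,-0.03],"twist":0}
    - {"slide":[0,0,-0.03],"twist":0}
    - {"slide":[0,0,-0.03],"twist":0}
    - {"slide":[0,0,-0.03],"twist":0}
    - {"slide":[0,0,-0.03],"twist":0}
    - {"slide":[0,0,-0.01],"twist":0}
    - {"slide":[0,0,0],"twist":0}
    - {"slide":[0,0,0],"twist":0}

```text
clock: 41.07
eef_pos: [431.3, 59.8, 151.6]
tool_rot: [0.048, 0.999, 0.0, -0.0]
contact_force: [0.4, -0.5, -2.9]
grip_width: 51.9
grip_force: 64.1
```

```bash
python3 - <<'E'
from h import *
go(520,-317,150,-5.8)
E
```

```text
slide mm [-124.3 -366.6    1.6] twist rad 0.005 phi -84.5 tcp [431.3  59.8 151.6]
```

Request:
servo_tool:
  motion:
    - {"slide":[-0.0207,-0.0282,0],"twist":0}
    - {"slide":[-0.0207,-0.0282,0],"twist":0}
    - {"slide":[-0.0207,-0.0282,0],"twist":0}
    - {"slide":[-0.0207,-0.0282,0],"twist":0}
    - {"slide":[-0.0207,-0.0282,0],"twist":0}
    - {"slide":[-0.0207,-0.0282,0],"twist":0}
    - {"slide":[0,-0.0282,0],"twist":0}
    - {"slide":[0,-0.0282,0],"twist":0}
    - {"slide":[0,-0.0282,0],"twist":0}
    - {"slide":[0,-0.0282,0],"twist":0}
    - {"slide":[0,-0.0282,0],"twist":0}
    - {"slide":[0,-0.0282,0],"twist":0}
    - {"slide":[0,-0.0282,0],"twist":0}
    - {"slide":[0.02,0,0.01],"twist":0.005}
    - {"slide":[0.02,0,0.01],"twist":0}
    - {"slide":[0,0,0.007],"twist":0}
    - {"slide":[0,0,0],"twist":0}
    - {"slide":[0,0,0],"twist":0}
    - {"slide":[0,0,0],"twist":0}

```text
clock: 42.65
eef_pos: [480.4, -312.8, 125.1]
tool_rot: [0.05, 0.999, 0.0, -0.0]
contact_force: [0.3, 0.1, -1.8]
grip_width: 51.8
grip_force: 64.0
```

```bash
python3 - <<'E'
from h import *
go(480,-313,123.5,-5.8); snap('wrist','w19.png'); rear('w19.png',162)
E
```

```text
slide mm [ 0.4 -0.2  1.6] twist rad 0.001 phi -84.3 tcp [ 480.4 -312.8  125.1]
v 161 centre past edge 23.7 tcp past edge 23.5
```

Request:
servo_tool:
  motion:
    - {"slide":[0.001,0,0.002],"twist":0}
    - {"slide":[0,0,0],"twist":0}
    - {"slide":[0,0,0],"twist":0}

```text
clock: 42.95
eef_pos: [479.3, -312.9, 123.5]
tool_rot: [0.05, 0.999, -0.0, 0.0]
contact_force: [0.0, -0.4, -2.5]
grip_width: 52.2
grip_force: 64.1
```

Request:
servo_tool:
  motion:
    - {"slide":[0,0,0],"twist":0}
    - {"slide":[0,0,0],"twist":0}
    - {"slide":[0,0,0],"twist":0}
    - {"slide":[0,0,0],"twist":0}
    - {"slide":[0,0,0],"twist":0}
    - {"slide":[0,0,0],"twist":0}
    - {"slide":[0,0,0],"twist":0}
    - {"slide":[0,0,0],"twist":0}
    - {"slide":[0,0,0],"twist":0}
    - {"slide":[0,0,0],"twist":0}
    - {"slide":[0,0,-0.03],"twist":0}
    - {"slide":[0,0,-0.03],"twist":0}
    - {"slide":[0,0,0],"twist":0}
    - {"slide":[0,0,0],"twist":0}
  claw: 0.085

```text
clock: 44.12
eef_pos: [480.0, -313.9, 185.5]
tool_rot: [0.05, 0.999, -0.001, 0.001]
contact_force: [0.9, -0.3, -0.7]
grip_width: 85.1
grip_force: 0.0
```

```bash
python3 - <<'E'
from h import *
im,m=snap('wrist','w20.png'); c,a=tray('w20.png'); d=np.array([np.cos(np.radians(a)),np.sin(np.radians(a))]); t=c+20*d; go(t[0],t[1],-25,a)
print('orange px',int(((im[:,:,0].astype(int)-im[:,:,2]>110)[150:300,200:360]).sum()))
E
```

```text
tray pack [ 544.5 -321.6  102.5   52.9   -7.6] front [ 595.3 -328.4] centre from front [ 540.7 -321.1]
slide mm [-81.6  -2.1 208.9] twist rad 0.032 phi -84.2 tcp [ 479.4 -313.3  183.8]
orange px 1634
```

Third one flipped. Picking it up.

Request:
servo_tool:
  motion:
    - {"slide":[-0.03,0,0],"twist":0.03}
    - {"slide":[-0.03,0,0.02],"twist":0}
    - {"slide":[-0.021,-0.001,0.03],"twist":0}
    - {"slide":[0,0,0.03],"twist":0}
    - {"slide":[0,0,0.03],"twist":0}
    - {"slide":[0,0,0.03],"twist":0}
    - {"slide":[0,0,0.03],"twist":0}
    - {"slide":[0,0,0.02],"twist":0}
    - {"slide":[0,0,0.01],"twist":0}
    - {"slide":[0,0,0.008],"twist":0}
    - {"slide":[0,0,0],"twist":0}
    - {"slide":[0,0,0],"twist":0}
    - {"slide":[0,0,0],"twist":0}

```text
clock: 45.25
eef_pos: [560.3, -324.4, -22.9]
tool_rot: [0.065, 0.998, -0.001, 0.001]
contact_force: [0.0, 0.3, 0.6]
grip_width: 85.0
grip_force: 0.0
```

Request:
servo_tool:
  motion:
    - {"slide":[0,0,0],"twist":0}
    - {"slide":[0,0,0],"twist":0}
    - {"slide":[0,0,0],"twist":0}
    - {"slide":[0,0,0],"twist":0}
    - {"slide":[0,0,0],"twist":0}
    - {"slide":[0,0,0],"twist":0}
    - {"slide":[0,0,0],"twist":0}
  claw: 0.046

```text
clock: 45.83
eef_pos: [560.1, -324.2, -23.1]
tool_rot: [0.065, 0.998, -0.001, 0.001]
contact_force: [-0.6, 0.4, 5.8]
grip_width: 51.9
grip_force: 63.4
```

Request:
servo_tool:
  motion:
    - {"slide":[0,0,-0.02],"twist":0}
    - {"slide":[0,0,-0.03],"twist":0}
    - {"slide":[0,0,-0.03],"twist":0}
    - {"slide":[0,0,-0.03],"twist":0}
    - {"slide":[0,0,-0.03],"twist":0}
    - {"slide":[0,0,-0.03],"twist":0}
    - {"slide":[0,0,-0.03],"twist":0}
    - {"slide":[0,0,-0.03],"twist":0}
    - {"slide":[0,0,0],"twist":0}
    - {"slide":[0,0,0],"twist":0}

```text
clock: 46.67
eef_pos: [560.3, -324.4, 207.7]
tool_rot: [0.065, 0.998, -0.001, 0.002]
contact_force: [0.3, -0.5, -3.0]
grip_width: 51.7
grip_force: 63.5
```

```bash
python3 - <<'E'
from h import *
im,m=snap('wrist','w21.png'); s=st(); r=rear('w21.png',s['eef_pos'][2]+40); p,R,phi=pose(); print('pack centre behind TCP',(p[:2]-r)@(-R[:2,0])-55)
pen(0,-39,20,200)
E
```

```text
46.72 [ 559.5 -323.8  205.5] [ 0.065  0.998 -0.     0.   ] [-0.2  0.2 -2.8] 52.00238613697684 63.469423055648804
v 114 centre past edge 85.9 tcp past edge 103.0
pack centre behind TCP 17.0912677326898
[607.6 291.1]
slide mm [ 32.4 615.9   5.3] twist rad -0.227 phi -82.5 tcp [ 559.5 -323.8  205.5]
```

Request:
servo_tool:
  motion:
    - {"slide":[0.0019,0.0342,0],"twist":0}
    - {"slide":[0.0019,0.0342,0],"twist":0}
    - {"slide":[0.0019,0.0342,0],"twist":0}
    - {"slide":[0.0019,0.0342,0],"twist":0}
    - {"slide":[0.0019,0.0342,0],"twist":0}
    - {"slide":[0.0019,0.0342,0],"twist":0}
    - {"slide":[0.0019,0.0342,0],"twist":0}
    - {"slide":[0.0019,0.0342,0],"twist":0}
    - {"slide":[0.0019,0.0342,0],"twist":0}
    - {"slide":[0.0019,0.0342,0],"twist":0}
    - {"slide":[0.0019,0.0342,0],"twist":0}
    - {"slide":[0.0019,0.0342,0],"twist":0}
    - {"slide":[0.0019,0.0342,0],"twist":0}
    - {"slide":[0.0019,0.0342,0],"twist":0}
    - {"slide":[0.0019,0.0342,0],"twist":0}
    - {"slide":[0.0019,0.0342,0],"twist":0}
    - {"slide":[0.0019,0.0342,0],"twist":0}
    - {"slide":[0.0019,0.0342,0],"twist":0}

```text
clock: 48.22
eef_pos: [604.6, 292.7, 203.0]
tool_rot: [0.065, 0.998, -0.001, -0.001]
contact_force: [1.0, -0.5, -1.3]
grip_width: 52.2
grip_force: 63.6
```

Request:
servo_tool:
  motion:
    - {"slide":[0,0,0.03],"twist":-0.113}
    - {"slide":[0,0,0.03],"twist":-0.114}
    - {"slide":[0,0,0.03],"twist":0}
    - {"slide":[0,0,0.03],"twist":0}
    - {"slide":[0,0,0],"twist":0}
    - {"slide":[0,0,0],"twist":0}
    - {"slide":[0,0,0],"twist":0}

```text
clock: 48.8
eef_pos: [605.9, 291.2, 86.5]
tool_rot: [-0.048, 0.999, 0.0, 0.0]
contact_force: [0.8, -0.6, -0.9]
grip_width: 51.9
grip_force: 63.8
```

```bash
python3 - <<'E'
from h import *
st();pen(-1,-39.5,17.5,-8)
im,m=snap('wrist','w22.png'); s=sensors.get_state(); r=rear('w22.png',s['eef_pos'][2]+38)-PC; print('held pack centre in pen',r@PU+55,r@PV)
E
```

```text
48.8 [605.9 291.2  86.5] [-0.048  0.999  0.     0.   ] [ 0.8 -0.6 -0.9] 51.88852776003501 63.77872824668884
[604.2 290.3]
slide mm [ 1.8 -0.7 94.5] twist rad 0.0 phi -95.5 tcp [605.9 291.2  86.5]
v 109 centre past edge 68.8 tcp past edge 87.8
held pack centre in pen -1.2850591963341316 -38.204791852228894
```

Request:
servo_tool:
  motion:
    - {"slide":[0,-0.001,0.03],"twist":0}
    - {"slide":[0,0,0.03],"twist":0}
    - {"slide":[0,0,0.02],"twist":0}
    - {"slide":[0,0,0.01],"twist":0}
    - {"slide":[0,0,0.002],"twist":0}
    - {"slide":[0,0,0],"twist":0}
    - {"slide":[0,0,0],"twist":0}
    - {"slide":[0,0,0],"twist":0}

```text
clock: 49.52
eef_pos: [607.5, 290.6, -4.1]
tool_rot: [-0.048, 0.999, 0.0, 0.002]
contact_force: [-0.5, 0.6, -2.4]
grip_width: 51.8
grip_force: 63.7
```

Request:
servo_tool:
  motion:
    - {"slide":[0,0,0.001],"twist":0}
    - {"slide":[0,0,0.001],"twist":0}
    - {"slide":[0,0,0],"twist":0}
    - {"slide":[0,0,0],"twist":0}

```text
clock: 49.85
eef_pos: [606.3, 290.3, -8.0]
tool_rot: [-0.048, 0.999, 0.0, 0.001]
contact_force: [0.4, -0.6, 0.7]
grip_width: 52.2
grip_force: 64.0
```

Request:
servo_tool:
  motion:
    - {"slide":[0,0,0.0005],"twist":0}
    - {"slide":[0,0,0],"twist":0}
    - {"slide":[0,0,0],"twist":0}
    - {"slide":[0,0,0],"twist":0}
    - {"slide":[0,0,-0.01],"twist":0}
    - {"slide":[0,0,-0.03],"twist":0}
    - {"slide":[0,0,-0.03],"twist":0}
    - {"slide":[0,0,-0.03],"twist":0}
    - {"slide":[0,0,-0.03],"twist":0}
    - {"slide":[0,0,-0.03],"twist":0}
    - {"slide":[0,0,-0.03],"twist":0}
    - {"slide":[0,0,-0.03],"twist":0}
    - {"slide":[0,0,0],"twist":0}
    - {"slide":[0,0,0],"twist":0}
  claw: 0.061

```text
clock: 51.02
eef_pos: [607.0, 290.5, 214.2]
tool_rot: [-0.048, 0.999, 0.0, 0.002]
contact_force: [0.3, -0.1, -1.1]
grip_width: 61.1
grip_force: 0.0
```

```bash
python3 - <<'E'
from h import *
s=st(); snap('wrist','w23.png')
E
```

```text
51.02 [607.  290.5 214.2] [-0.048  0.999  0.     0.002] [ 0.3 -0.1 -1.1] 61.11468587377292 0.0
```

View pics/w23.png

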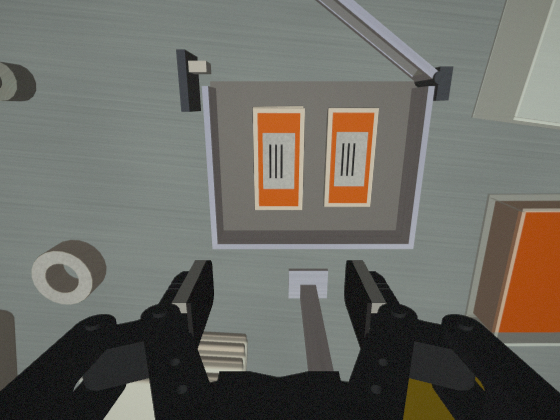

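All packs lie label up in the pen: the stack of two at (278,158) and the single one at (351,158). My viewing allowance is used up, so I'll close the gate using numbers only. I'll close the fingers and go round to the gate's outer side.

```bash
cat >> h.py <<'E'
def pf(p): d=np.array(p)[:2]-PC; return np.array([d@PU,d@PV])
E
python3 - <<'E'
from h import *
p=PC-250*PU-15*PV; print(p); go(p[0],p[1],200,5.5)
im,m=load('w23.png')
print('packs',[ (pf(q[:2]).round(1),np.round(q[2:],1)) for q in packs(im,m,z=18,amin=1500,show=False)])
print('hinge',pf(ray(m,435,80,50)),'strike L',pf(ray(m,200,67,40)),pf(ray(m,183,50,50)),pf(ray(m,190,108,50)))
E
```

```text
[336.5886367  289.10761889]
slide mm [268.5  24.7  11.5] twist rad 0.0 phi -95.5 tcp [606.2 290.3 211.9]
packs [(array([ 267.8, -114.9]), array([72.4, 64.1,  5.5])), (array([142.6, 285.4]), array([169.9,  84.9,   6. ])), (array([ 0.2, 39.6]), array([108.3,  53.7,   5.4])), (array([  1. , -39.6]), array([114. ,  55.4,   5.4]))]
hinge [-79.37640815 108.01840107] strike L [ -91.64475799 -114.65338746] [-105.03790055 -127.05031748] [ -54.13702328 -124.71236204]
```

Request:
servo_tool:
  motion:
    - {"slide":[0.0336,0.0031,0],"twist":0}
    - {"slide":[0.0336,0.0031,0],"twist":0}
    - {"slide":[0.0336,0.0031,0],"twist":0}
    - {"slide":[0.0336,0.0031,0],"twist":0}
    - {"slide":[0.0336,0.0031,0],"twist":0}
    - {"slide":[0.0336,0.0031,0],"twist":0}
    - {"slide":[0.0336,0.0031,0],"twist":0}
    - {"slide":[0.0336,0.0031,0],"twist":0}
    - {"slide":[0,0,0],"twist":0}
    - {"slide":[0,0,0],"twist":0}
  claw: 0.0

```text
clock: 51.9
eef_pos: [334.4, 289.1, 210.2]
tool_rot: [-0.049, 0.999, -0.0, -0.0]
contact_force: [0.4, -0.3, 0.9]
grip_width: -0.2
grip_force: 0.0
```

Request:
servo_tool:
  motion:
    - {"slide":[0,0,0.03],"twist":0}
    - {"slide":[0,0,0.03],"twist":0}
    - {"slide":[0,0,0.03],"twist":0}
    - {"slide":[0,0,0.03],"twist":0}
    - {"slide":[0,0,0.03],"twist":0}
    - {"slide":[0,0,0.02],"twist":0}
    - {"slide":[0,0,0.02],"twist":0}
    - {"slide":[0,0,0.01],"twist":0}
    - {"slide":[0,0,0],"twist":0}
    - {"slide":[0,0,0],"twist":0}
    - {"slide":[0,0,0],"twist":0}

```text
clock: 52.82
eef_pos: [336.8, 289.3, 12.0]
tool_rot: [-0.048, 0.999, 0.0, 0.001]
contact_force: [-0.1, 0.8, -0.2]
grip_width: -0.1
grip_force: 0.0
```

```bash
python3 - <<'E'
from h import *
s=st(); print(pf(s['eef_pos'])); 
p=PC-155*PU-56*PV; go(p[0],p[1],3,5.5)
im,m=snap('side','s24.png')
g=im.astype(int)[300:400,240:350]; print((g.sum(2)<150).sum())
E
```

```text
52.82 [336.8 289.3  12. ] [-0.048  0.999  0.     0.001] [-0.1  0.8 -0.2] -0.10922940213747231 0.0
[-249.77013872  -14.876435  ]
slide mm [-94.8 -41.1   9.1] twist rad -0.0 phi -95.5 tcp [336.8 289.3  12. ]
581
```

Request:
servo_tool:
  motion:
    - {"slide":[0,0,0.005],"twist":0}
    - {"slide":[0,0,0.004],"twist":0}
    - {"slide":[-0.01,-0.001,0],"twist":0}
    - {"slide":[-0.01,-0.001,0],"twist":0}
    - {"slide":[-0.01,-0.002,0],"twist":0}
    - {"slide":[-0.01,-0.005,0],"twist":0}
    - {"slide":[-0.01,-0.007,0],"twist":0}
    - {"slide":[-0.01,-0.007,0],"twist":0}
    - {"slide":[-0.01,-0.007,0],"twist":0}
    - {"slide":[-0.01,-0.006,0],"twist":0}
    - {"slide":[-0.01,-0.005,0],"twist":0}

```text
clock: 53.78
eef_pos: [430.5, 256.0, 1.9]
tool_rot: [-0.048, 0.999, -0.0, -0.0]
contact_force: [-0.9, 0.9, 0.2]
grip_width: 0.2
grip_force: 0.3
```

Request:
servo_tool:
  motion:
    - {"slide":[-0.008,-0.003,0],"twist":0}
    - {"slide":[-0.008,-0.003,0],"twist":0}
    - {"slide":[-0.008,-0.003,0],"twist":0}
    - {"slide":[-0.008,-0.002,0],"twist":0}
    - {"slide":[-0.004,-0.001,0],"twist":0}
    - {"slide":[0,0,0],"twist":0}
    - {"slide":[0,0,0],"twist":0}

```text
clock: 54.37
eef_pos: [466.4, 248.4, 1.8]
tool_rot: [-0.048, 0.999, -0.0, -0.0]
contact_force: [0.6, -1.6, -0.3]
grip_width: -0.0
grip_force: 0.1
```

```bash
python3 - <<'E'
from h import *
s=st(); print(pf(s['eef_pos']),np.array(s['contact_force'])[:2]@PU)
E
```

```text
54.37 [466.4 248.4   1.8] [-0.048  0.999 -0.    -0.   ] [ 0.6 -1.6 -0.3] -0.003639404955002812 0.1355982612585649
[-124.73267114  -67.98631632] 0.4540524130370791
```

Request:
servo_tool:
  motion:
    - {"slide":[-0.004,-0.0005,0],"twist":0}
    - {"slide":[-0.004,-0.0005,0],"twist":0}
    - {"slide":[-0.003,0,0],"twist":0}
    - {"slide":[-0.002,0,0],"twist":0}
    - {"slide":[-0.002,0,0],"twist":0}
    - {"slide":[0,0,0],"twist":0}
    - {"slide":[0,0,0],"twist":0}

```text
clock: 54.95
eef_pos: [480.1, 248.6, 1.8]
tool_rot: [-0.048, 0.999, -0.0, -0.001]
contact_force: [-7.6, -2.1, 6.1]
grip_width: -0.0
grip_force: 4.1
```

```bash
python3 - <<'E'
from h import *
s=st(); print(pf(s['eef_pos']),np.array(s['contact_force'])[:2]@PU)
im,m=snap('wrist','w25.png'); sm,ms=snap('side','s25.png')
# gate top edge when shut vs seen: lilac (b>r) bright pixels
g=im.astype(int); k=((g[:,:,2]-g[:,:,0]>8)&(g[:,:,2]>120)).astype(np.uint8)
for c in cv2.findContours(k,cv2.RETR_EXTERNAL,cv2.CHAIN_APPROX_SIMPLE)[0]:
    if cv2.contourArea(c)>60:
        (x,y),(w,h),a=cv2.minAreaRect(c); q=cv2.boxPoints(((x,y),(w,h),a)); print(cv2.contourArea(c),np.round((x,y,w,h,a)),[pf(ray(m,*p,50)).round().tolist() for p in q])
E
```

```text
54.95 [480.1 248.6   1.8] [-0.048  0.999 -0.    -0.001] [-7.6 -2.1  6.1] -0.018417447523096684 4.062153426348232
[-111.04523052  -69.09882917] -7.786444043540544
```

Request:
servo_tool:
  motion:
    - {"slide":[-0.002,0,0],"twist":0}
    - {"slide":[-0.001,0,0],"twist":0}
    - {"slide":[0,0,0],"twist":0}

```text
clock: 55.3
eef_pos: [482.4, 248.6, 1.7]
tool_rot: [-0.048, 0.999, -0.001, -0.002]
contact_force: [-11.0, -3.3, 8.0]
grip_width: -0.0
grip_force: 5.6
```

Request:
servo_tool:
  motion:
    - {"slide":[-0.002,0,0],"twist":0}
    - {"slide":[-0.001,0,0],"twist":0}
    - {"slide":[0,0,0],"twist":0}

```text
clock: 55.55
eef_pos: [487.5, 249.5, 1.9]
tool_rot: [-0.048, 0.999, 0.0, 0.0]
contact_force: [-0.5, 0.1, -0.5]
grip_width: -0.0
grip_force: 0.4
```

Request:
servo_tool:
  motion:
    - {"slide":[-0.002,0,0],"twist":0}
    - {"slide":[-0.001,0,0],"twist":0}
    - {"slide":[0,0,0],"twist":0}

```text
clock: 55.8
eef_pos: [490.8, 249.7, 1.9]
tool_rot: [-0.048, 0.999, 0.0, 0.0]
contact_force: [0.1, -0.9, 0.1]
grip_width: 0.4
grip_force: 0.4
```

Request:
servo_tool:
  motion:
    - {"slide":[-0.002,0,0],"twist":0}
    - {"slide":[0,0,0],"twist":0}
    - {"slide":[0,0,0],"twist":0}

```text
clock: 56.05
eef_pos: [492.8, 250.0, 2.0]
tool_rot: [-0.048, 0.999, 0.0, 0.0]
contact_force: [0.2, -1.6, -0.5]
grip_width: 0.0
grip_force: 0.2
```

Request:
servo_tool:
  motion:
    - {"slide":[-0.002,0,0],"twist":0}
    - {"slide":[0,0,0],"twist":0}
    - {"slide":[0,0,0],"twist":0}

```text
clock: 56.3
eef_pos: [494.5, 250.2, 1.9]
tool_rot: [-0.048, 0.999, 0.0, 0.0]
contact_force: [-1.1, 0.1, -0.1]
grip_width: 0.2
grip_force: 0.4
```

Request:
servo_tool:
  motion:
    - {"slide":[-0.001,0,0],"twist":0}
    - {"slide":[0,0,0],"twist":0}
    - {"slide":[0,0,0],"twist":0}

```text
clock: 56.55
eef_pos: [494.5, 250.1, 1.9]
tool_rot: [-0.048, 0.999, -0.0, -0.001]
contact_force: [-6.3, -0.9, 4.7]
grip_width: -0.1
grip_force: 3.0
```

Request:
servo_tool:
  motion:
    - {"slide":[-0.001,0,0],"twist":0}
    - {"slide":[0,0,0],"twist":0}
    - {"slide":[0,0,0],"twist":0}

```text
clock: 56.8
eef_pos: [494.5, 250.1, 1.8]
tool_rot: [-0.048, 0.999, -0.0, -0.002]
contact_force: [-11.1, -1.5, 8.0]
grip_width: 0.1
grip_force: 5.7
```

Request:
servo_tool:
  motion:
    - {"slide":[0.01,0,0],"twist":0}
    - {"slide":[0.03,0,0],"twist":0}
    - {"slide":[0.03,0,0],"twist":0}
    - {"slide":[0,0,-0.03],"twist":0}
    - {"slide":[0,0,-0.03],"twist":0}
    - {"slide":[0,0,-0.03],"twist":0}
    - {"slide":[0,0,-0.03],"twist":0}
    - {"slide":[0,0,-0.03],"twist":0}
    - {"slide":[0,0,-0.03],"twist":0}
    - {"slide":[-0.02,0,-0.03],"twist":0}
    - {"slide":[-0.03,0.02,0],"twist":0}
    - {"slide":[-0.03,0.02,0],"twist":0}
    - {"slide":[-0.03,0.02,0],"twist":0}
    - {"slide":[-0.03,0.01,0],"twist":0}
    - {"slide":[0,0,0],"twist":0}
    - {"slide":[0,0,0],"twist":0}

```text
clock: 58.13
eef_pos: [560.0, 327.0, 209.6]
tool_rot: [-0.048, 0.999, -0.0, -0.001]
contact_force: [-0.6, 0.5, 0.5]
grip_width: 0.0
grip_force: 0.0
```

```bash
python3 - <<'E'
from h import *
s=st(); print(pf(s['eef_pos']))
im,m=snap('wrist','w26.png'); np.set_printoptions(linewidth=200)
print('packs',[ (pf(q[:2]).round(1),np.round(q[2:],1)) for q in packs(im,m,z=18,amin=1500,show=False)])
# lilac (wall tops and gate top) pixels onto z=50
for f in('w23.png','w26.png'):
    im,m=load(f); g=im.astype(int); k=(g[:,:,2]-g[:,:,0]>12)&(g[:,:,2]>130); k[260:]=0
    v,u=np.nonzero(k); P=np.array([pf(ray(m,a,b,50)) for a,b in zip(u,v)]); print(f,len(P))
    if len(P): print(np.histogram2d(P[:,0],P[:,1],bins=[[-240,-160,-110,-95,-85,-75,-65,-40,0,40,75,100],[-125,-105,-60,-20,20,60,100,120]])[0].astype(int))
E
```

```text
58.13 [560.  327.  209.6] [-0.048  0.999 -0.    -0.001] [-0.6  0.5  0.5] 0.011162540749559333 0.0
[-24.00132544   1.28665883]
packs [(array([147.4, 307.2]), array([167.8, 137.3,   5.8])), (array([ 0.4, 39.9]), array([109. ,  54. ,   5.5])), (array([  1.9, -40.6]), array([116.3,  56.5,   5.5]))]
w23.png 2821
[[  0   0   0   0   0   0   0]
 [  0   0   0  33 487 125   0]
 [  0   0   0   0   3 208   0]
 [  0   0   0   0   0  78  37]
 [  0   0   0   0   0   1   7]
 [ 63   0   0   0   0   0  45]
 [152   0   0   0   0   0 120]
 [212   0   0   0   0   0 188]
 [195   0   0   0   0   0 159]
 [144   0   0   0   0   0  96]
 [ 49  72  86  99  79  55  28]]
w26.png 2793
[[  0   0   0   0   0   0   0]
 [  0   0   0   0   0   0   0]
 [  0   0   0   0   0   0   0]
 [  0  94  85  56  39  19   0]
 [  0 277 246 283 292 316  43]
 [ 50   0   0   0   0   0  48]
 [138   0   0   0   0   0 141]
 [187   0   0   0   0   0 198]
 [ 78   0   0   0   0   0 149]
 [ 16   0   0   0   0   0  38]
 [  0   0   0   0   0   0   0]]
```

```bash
python3 - <<'E'
from h import *
im,m=snap('wrist','w27.png'); g=im.astype(int); k=(g[:,:,2]-g[:,:,0]>12)&(g[:,:,2]>130); k[260:]=0
v,u=np.nonzero(k); P=np.array([pf(ray(m,a,b,50)) for a,b in zip(u,v)])
G=P[(P[:,0]<-70)&(abs(P[:,1])<95)]; f=np.polyfit(G[:,1],G[:,0],1)
L,R=P[(P[:,0]>-50)&(P[:,1]<-95)],P[(P[:,0]>-50)&(P[:,1]>95)&(P[:,0]<60)]
print('gate slope',f,'wall slopes',np.polyfit(L[:,0],L[:,1],1)[0],np.polyfit(R[:,0],R[:,1],1)[0])
E
```

```text
gate slope [ 1.01991965e-02 -8.27834387e+01] wall slopes 0.0031730109090028005 -0.00032276295965732803
```

The gate reads about 0.01 rad after I let go, and the spring has not reopened it, so it is latched. The packs are in place, so I'll hand in.

```bash
python3 -c "
from h import *
print(manip.finish_job())"
```

```text
the job is handed in; nothing more can be done
None
```

All three packs I found were flipped over the ramp and set down label up in the pen, the gate is latched shut (about 0.01 rad), and the job is handed in; no verdict came back.

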